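# Restock the lower tier of a level-logger service case

### The job

Lift the hinged divider flap of the service case by its front tab and leave it standing open, then put the steel level logger down in the V cradle of the long bin and stand the loose desiccant cartridge upright in the empty cell next to the one that is already filled; set the logger down, do not drop it. Then fold the flap fully shut over them, and leave the jar, coupling, bottle and the cartridge already in the case where they stand.

Things in the scene. Friction and masses are not known exactly. Their poses are not given: they have to be found in the camera images.
- case: Two-tier grey case, fixed. Origin: underside, mid lower tier; x from the tab (robot's right) to the hinge (left), y along the hinge. Outside x -74..+84, y -104..+160 mm, rim 61 high. Lower tier x +-70, y +-100, floor 4 up. Front wall 61 high, only 36 where |y| < 58 (thumb notch under the tab). Side well at y 104..156 (near the robot), its fixed contents up to 75 mm high.
- flap (a joint): Angle of the light grey divider flap over the lower tier: 0 shut and level, grows as the tab rises, pi/2 upright, 2.0 end stop (leans away). Friction hinge: stays where left; about 1.7 N under the tab lifts it, 1 N shuts it. May start ajar by up to 0.2. 4 mm thick, 198 wide, 172 from axis to tab edge; shut, its underside is 1 mm below and its top 3 mm above the axis; ribs to 7 mm are look only.
- flap_hinge (a point): Point on the hinge axis at mid-width, 76 mm beyond (case x) and 62.5 mm above the case's origin. Turns with the flap: x along the flap from tab to hinge, y along the hinge, z out of the flap's top face.
- flap_tab (a point): Middle of the lower front edge of the tab, 172 mm from the hinge axis; axes as flap_hinge. The tab is 90 mm wide, 4 mm thick, and overhangs the case's front wall by 22 mm with nothing beneath it; shut, its underside is 61.5 mm above the bench.
- bin_long: Off-white drop-in bin, 134 x 96 x 38 mm outside, walls and floor 3 mm, fixed in the near or far half of the lower tier. One long cell (128 x 90 inside) with two V saddles at x = -36 and +36 mm (8 thick in x, 47 over all in y, 23 high) that carry the logger along x. Origin: middle of the underside; axes as the case.
- bin_short: Bin of the same outside size in the other half of the lower tier, fixed. A cross wall makes two cells, each 62 (x) x 90 (y) mm, centres at x = -33 (tab side, holds spare_cartridge) and x = +33 mm (hinge side, empty). Inner floor 3 mm above the origin (middle of the underside); axes as the case.
- logger: Level logger: steel tube, 24 mm diameter, 90 long, with a black hexagonal fitting (26 across flats) at each end, 113 mm over the hexagons, plus a 6 mm stub at -x. 0.13 to 0.24 kg, balanced at mid-length. Starts lying on the bench at any yaw; x axis along the tube; origin 13 mm below the tube's axis at mid-length. In the saddles its origin is 9 mm above the bin's. Either end may face forward.
- cartridge: Desiccant cartridge: upright white cylinder, 36 mm diameter, 48 mm tall, grey cap; 60 g, standing on the bench. Origin: centre of its underside, z up.
- spare_cartridge: An identical cartridge that already stands in the tab-side cell of bin_short and stays there. Origin: centre of its underside.
- jar: Bystander: squat white jar, 60 mm diameter, 46 mm tall, standing on the bench. Origin: centre of its underside.
- coupling: Bystander: light grey pipe coupling (open tube) 62 mm outside, 50 mm inside diameter, 50 mm tall, standing on the bench. Origin: centre of its underside.
- sample_bottle: Bystander: off-white bottle, 64 mm diameter, 150 mm tall, standing on the left of the case. Origin: centre of its underside.
Not all that is in view belongs to the job. Several things have the shape of the logger; the one meant has the colours described above. Leave any orange look-alike of the cartridge alone.

How it is judged:
On the way, in this order (a step that is already met when the one before it is completed fails the run):
1. the flap is lifted to about upright or beyond (value of joint flap above 1.3 rad), for 0.2 s.
2. the logger lies in the cradle of the long bin and the cartridge stands in the empty cell, both let go (z of logger in the frame of bin_long below 0.013 m and y of logger in the frame of bin_long between -0.012 and 0.012 m and x of cartridge in the frame of bin_short between 0.012 and 0.054 m and y of cartridge in the frame of bin_short between -0.034 and 0.034 m and z of cartridge in the frame of bin_short below 0.008 m and contact force between the fingers and logger below 0.05 N and contact force between the fingers and cartridge below 0.05 N), for 0.2 s.
At the end, for the whole second after the job is handed in: Flap shut (within 0.04 rad); logger at rest in both saddles (15 mm along, 12 mm across, 0.15 rad); cartridge upright (0.15 rad) on the floor of the hinge-side cell of the short bin; the earlier cartridge still upright on the floor of its own cell (value of joint flap below 0.04 rad and x of logger in the frame of bin_long between -0.015 and 0.015 m and y of logger in the frame of bin_long between -0.012 and 0.012 m and z of logger in the frame of bin_long below 0.013 m and angle between the x axis of logger and the x axis of bin_long, either way round below 0.15 rad and x of cartridge in the frame of bin_short between 0.012 and 0.054 m and y of cartridge in the frame of bin_short between -0.034 and 0.034 m and z of each of cartridge, spare_cartridge in the frame of bin_short below 0.008 m and angle between each of cartridge, spare_cartridge's own z axis and vertical below 0.15 rad and linear speed of each of logger, cartridge below 0.02 m/s); the robot touches nothing.
It fails at once if the jar, the coupling or the bottle is shifted by more than 25 mm or knocked over (distance of any of jar, coupling, sample_bottle from where it was at the start of the episode above 0.025 m or angle between any of jar, coupling, sample_bottle's own z axis and vertical above 0.5 rad).
It fails at once if the cartridge already in the case is shifted by more than 25 mm (distance of spare_cartridge from where it was at the start of the episode above 0.025 m).
It fails at once if the logger is dropped (falls more than about 30 mm, untouched and faster than 0.8 m/s) (linear speed of logger above 0.8 m/s and contact force between the fingers and logger below 0.01 N).
It also fails if it takes over 72 s, if anything falls off the work surface, if the arm or the gripper's body presses on something with over 40 N, if the wrist force passes 120 N, or if a joint passes its speed limit or range.

### The arm

A 7-joint arm with a two-finger parallel gripper is mounted at the origin on the work surface. World frame = base frame: x ahead of the robot, y to its left, z up, the work surface at z = 0. Lengths are in m, angles in rad, forces in N, time in s.
With the tool pointing down it reaches from about 0.35 to 0.9 m from the base axis. Payload 19.9 kg.
Tool frame: the origin (TCP) lies on the front face of the gripper's body, between the roots of the fingers; the fingertips stand 73 mm ahead of it and the grasp point (between the pads) lies 54 mm ahead of it (tips_ahead is the z of the fingertips in the tool frame, in m); z points along the fingers, y is the direction in which the jaws open and shut (so a half turn about z gives the same grasp; the last joint's range is limited). The gripper opens to 85 mm and grips with 20 to 120 N. Pads are 22 mm wide; open, the fingers measure 114 mm over their backs; the gripper's body (76 mm by 85 mm) begins 54 mm behind the grasp point. The pads swing forward as they close: fully open they stand 13 mm farther back than shut.
Start: joints at [-1.268, 0.417, -0.01, 1.614, 0.005, 1.111, -0.053], TCP at [0.211, 0.588, 0.304] pointing down, gripper open.
Joint ranges: [-2.81, 2.81], [-0.39, 2.02], [-1.27, 1.25], [0.06, 2.57], [-1.19, 4.33], [0.19, 2], [-2.82, 2.82]. Speed limits (rad/s): [1.89, 1.89, 2.39, 2.39, 3.01, 3.01, 3.01].

### API

Orientations are given as a rotation vector (axis times angle).
In Python, from rig import * gives the robot as it stands.
- The arm moves only by the tool apply_moves, never from a script. Its argument "plan" is a list of rows, each an object with "linear": the shift along the tool's x, y, z in m, a list of three; "turn": the turn about the tool's z in degrees; "fingers": the opening, from 0 (shut) to 1 (fully open). In form: [{"linear": [tx, ty, tz], "turn": turn, "fingers": fingers}, ...]. A call has 1 to 8 rows; each row is the pose to reach, as a shift and turn from the pose commanded when the call began, along the tool's axes at that moment; what a row does not reach only later rows make up. A row lasts 1/12 s, in which the tool goes at most 41.7 mm and 7.16 degrees, less where a joint would pass 70% of its speed; a pose out of reach is approached as far as the arm can. A call with a gripper value outside its range is refused whole. The fingers move at their own pace and stop on an object; "squeeze" is the grip in N (left out, the last holds). Time passes only in rows, so rows that repeat a pose let the fingers close. It gives the time, the measured TCP pose, the force and the opening at its end, in the units of the state.
- get_obs(): the state, without advancing time (a new reading comes with each control period).
- grab_frame(name): name is "scene" or "top"; returns a dict with "color" (384x512x3 uint8, blue, green, red), "camera_matrix" (3x3 intrinsics, pixels), "R" (3x3) and "t" (3): a world point X has camera coordinates R X + t. Camera axes: x right, y down, z forward; pixel columns grow to the right and rows downward; lengths in m; the calibration is good to about 2 mm. A picture is of the moment at which its call begins. There is no depth.
- finish_job(): hands the job in, once; it reports no verdict.
The state is a dict: "time": time; "joint_pos": joint angles; "joint_vel": joint speeds; "effort": joint torques, N m; "tcp_pos": TCP position; "orientation": TCP orientation; "wrist_force": force on the tool from outside, world axes, zero at the start; "wrist_torque": the same for the moment, N m; "gripper_width": finger opening in m.
Only numpy, scipy, OpenCV 4.12 (cv2) and the standard library are available. Lean on these libraries where they do the work, as an engineer would, in place of code of your own. Each camera call takes 0.05 s, during which the arm holds its last target.

## Working session

There is one attempt and no reset: what is moved stays moved. The work goes in short steps, Python scripts to look and compute and a tool call to move; the robot and the scene stay as the last step left them, time stands still between calls to the robot, and variables do not carry over. Pictures are saved under pics/ and viewed, and the job is handed in when it is done.

Besides the shell and the picture viewer there is one more tool, called in YAML: its name, and indented under it one key for each argument. apply_moves: Moves the arm, as the interface text tells. Its arguments: {"type":"object","properties":{"plan":{"type":"array","items":{"type":"object","properties":{"linear":{"type":"array","items":{"type":"number"}},"turn":{"type":"number"},"fingers":{"type":"number"}}}},"squeeze":{"type":"number"}},"required":["plan"]}

```bash
ls; mkdir -p pics
python3 - <<'E'
from rig import *
import cv2
o=get_obs();print(o)
for n in("scene","top"):
    f=grab_frame(n);cv2.imwrite(f"pics/{n}0.png",cv2.resize(f["color"],(800,600),interpolation=cv2.INTER_CUBIC));cv2.imwrite(f"{n}0_raw.png",f["color"])
    print(n,f["camera_matrix"].tolist(),f["R"].tolist(),f["t"].tolist())
E
```

```text
pics
{'time': 0.0, 'joint_pos': array([-1.26849584,  0.41797961, -0.01027987,  1.61421772,  0.00471872,
        1.11067652, -0.05300511]), 'joint_vel': array([ 0.00048707, -0.00045072,  0.00013141,  0.00148614, -0.00179402,
       -0.00155827,  0.00117868]), 'effort': array([ 2.75740495e-04, -8.64422822e+01,  6.79016076e-01, -4.34894407e+01,
        1.91123964e-02,  7.27768609e-03, -2.43862650e-05]), 'tcp_pos': array([0.21059574, 0.58816118, 0.3032385 ]), 'orientation': array([-5.37382824e-01, -3.09519169e+00,  1.97072177e-03]), 'wrist_force': array([ 0.60312093, -0.04886791, -0.53591833]), 'wrist_torque': array([-0.01527171,  0.01011366,  0.00257253]), 'gripper_width': 0.08562951250236259}
scene [[484.49703207074486, 0.0, 256.87289986772845], [0.0, 484.49703207074486, 199.20767973398634], [0.0, 0.0, 1.0]] [[0.8417947445960725, 0.5393690469094593, -0.021509049407500373], [0.3382847054569099, -0.5581747901710269, -0.7576307554946944], [-0.42064838764027673, 0.6304934058763114, -0.6523289040983267]] [-0.4841403062230031, -0.09021974787401539, 1.6074512806734]
top [[366.91512187618866, 0.0, 257.787439816406], [0.0, 366.91512187618866, 194.37559114380815], [0.0, 0.0, 1.0]] [[-0.017170377151963102, -0.9997640074120246, 0.013308179135732023], [-0.984876886777007, 0.014616659892390154, -0.17263797712560505], [0.17240271471438628, -0.016071177213869085, -0.9848954366947138]] [0.06209035111904824, 0.5213913095619592, 1.1505139040933818]
```

View pics/top0.png

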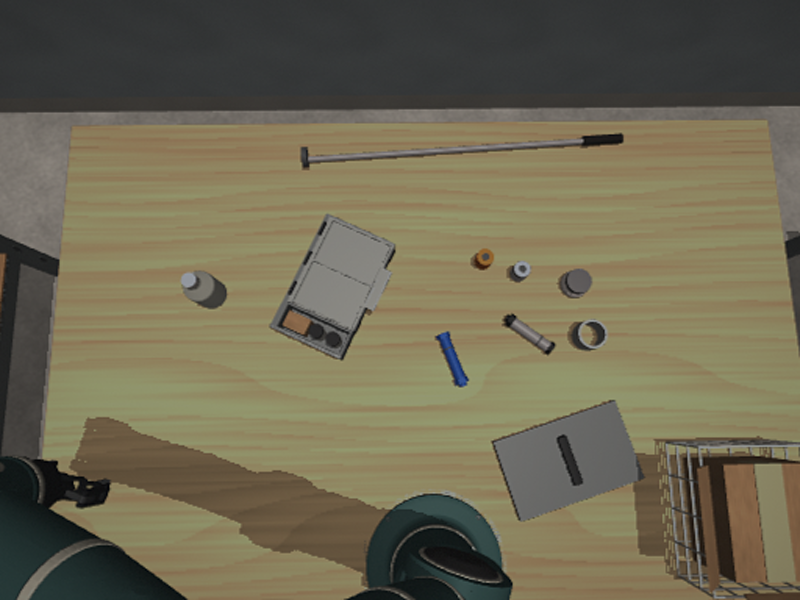

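View pics/scene0.png

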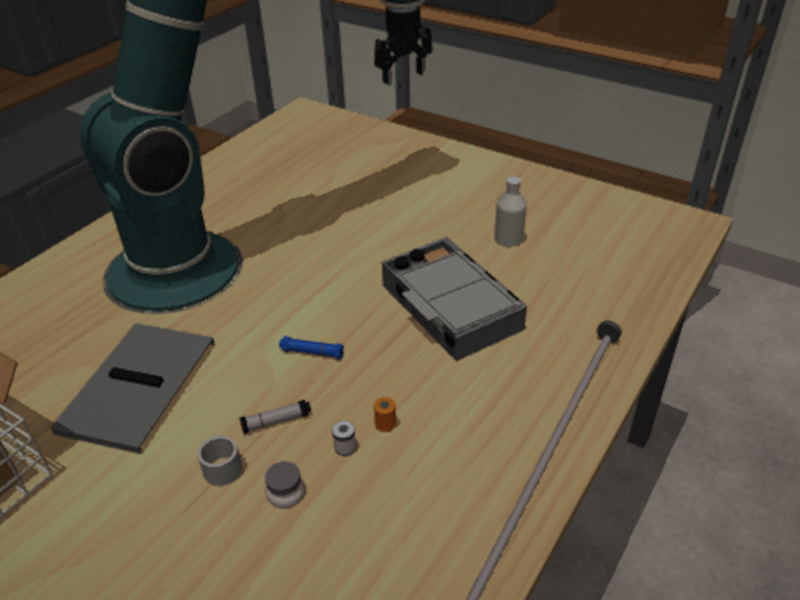

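The top view (800x600) gives these candidates:
- **Logger:** the blue bar at (452,360), the steel tube with black ends at (528,334), and the black bar on the grey board at (570,460). I choose the steel one.
- **Cartridge:** orange at (484,259) and white with a grey cap at (520,270). I choose the white one.
- **Bystanders:** jar at (576,282), coupling at (590,334), bottle at (203,288).
- **Case:** around (333,285), with the tab at (378,290).

Next I take close crops.

```bash
cat > h.py <<'E'
import numpy as np,cv2
from rig import *
def ray(f,u,v):
    K=f["camera_matrix"];R=f["R"];t=f["t"]
    d=R.T@np.linalg.inv(K)@np.array([u,v,1.]);c=-R.T@t
    return c,d
def bp(f,u,v,z):
    c,d=ray(f,u,v);return c+d*(z-c[2])/d[2]
def pj(f,X):
    X=np.atleast_2d(X);p=(f["R"]@X.T).T+f["t"];p=(f["camera_matrix"]@p.T).T
    return p[:,:2]/p[:,2:]
def crop(f,u0,v0,u1,v1,s,name):
    c=f["color"][v0:v1,u0:u1];c=cv2.resize(c,None,fx=s,fy=s,interpolation=cv2.INTER_CUBIC)
    c=np.clip(c.astype(float)*1.4,0,255).astype(np.uint8)
    cv2.imwrite("pics/"+name,c)
E
python3 - <<'E'
from h import *
f=grab_frame("top")
crop(f,165,130,260,235,5.5,"t_case.png")
crop(f,290,150,400,235,7,"t_obj.png")
f=grab_frame("scene")
crop(f,240,145,345,235,6.5,"s_case.png")
crop(f,120,205,260,330,4.5,"s_obj.png")
E
```

```text
(no output)
```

View pics/t_case.png

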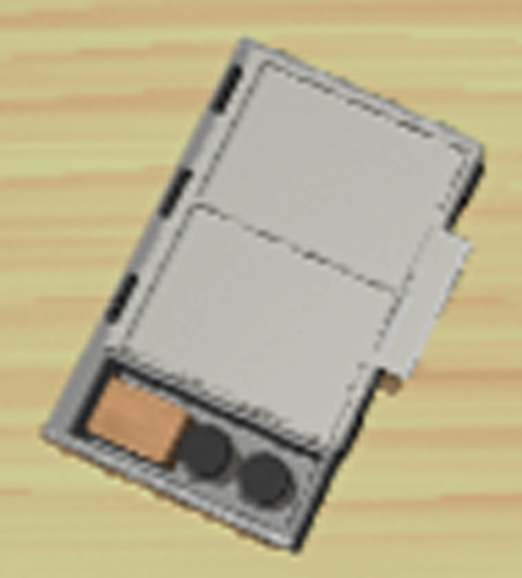

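View pics/t_obj.png

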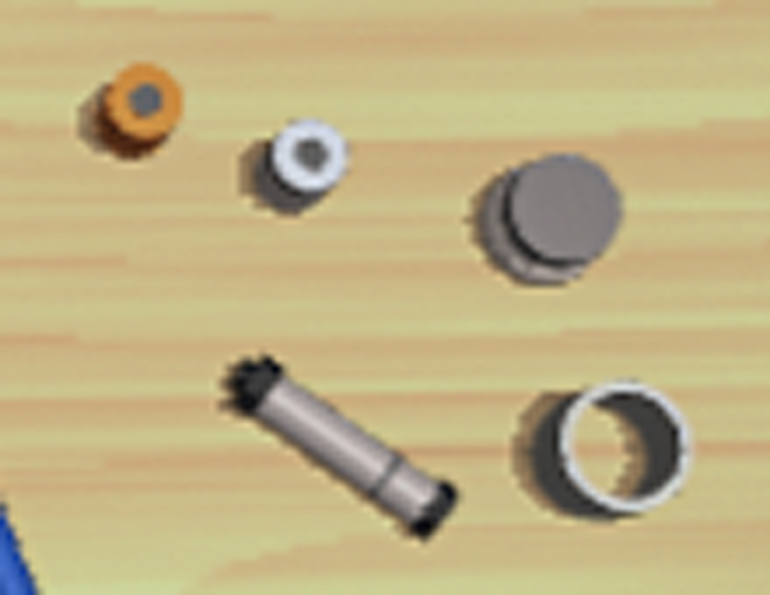

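View pics/s_case.png

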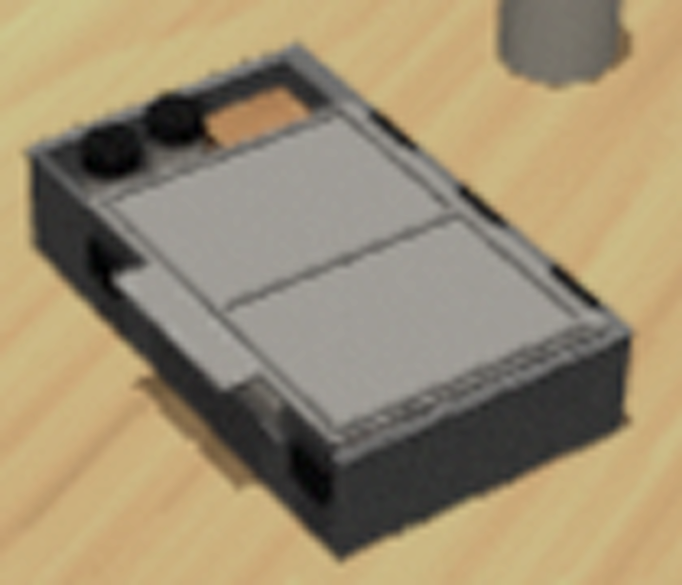

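View pics/s_obj.png

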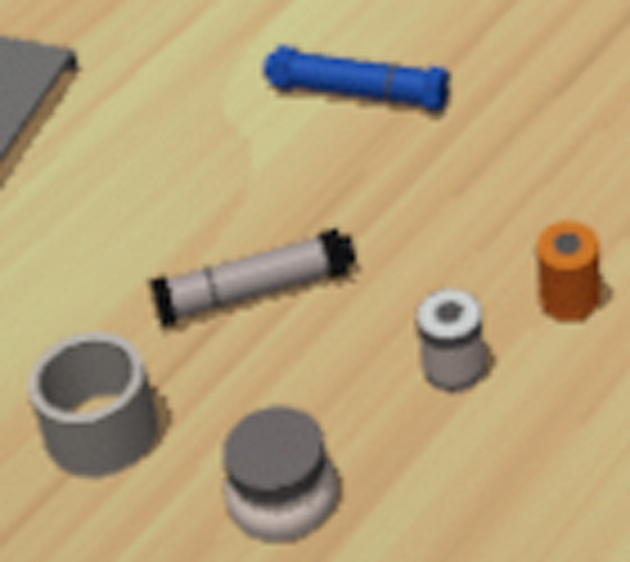

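The crops confirm the choices. In the top crop, the steel tube with black hexagons runs (250,383)–(430,510), and the white cartridge has its top at (310,157). The case rim corners and the tab are readable in both views. Next I fit the poses.

```bash
cat > fit.py <<'E'
from h import *
from scipy.optimize import least_squares
T=grab_frame("top");S=grab_frame("scene")
def tc(x,y):return (165+(x+.5)/5.5-.5,130+(y+.5)/5.5-.5)
def sc(x,y):return (240+(x+.5)/6.5-.5,145+(y+.5)/6.5-.5)
P=[(T,tc(245,40),(84,-104,61)),(T,tc(485,147),(-74,-104,61)),(T,tc(43,433),(84,160,61)),(T,tc(297,550),(-74,160,61)),
(S,sc(30,152),(-74,160,61)),(S,sc(298,45),(84,160,61)),(S,sc(630,335),(84,-104,61)),(S,sc(340,458),(-74,-104,61)),(S,sc(342,558),(-74,-104,0)),(S,sc(628,425),(84,-104,0)),(S,sc(34,245),(-74,160,0))]
Q=[(T,tc(470,241),(-172,-45)),(T,tc(405,382),(-172,45)),(S,sc(118,275),(-172,45)),(S,sc(225,388),(-172,-45))]
def cw(p,X):
    X=np.array(X)/1000.;c,s=np.cos(p[2]),np.sin(p[2])
    return np.array([p[0]+c*X[0]-s*X[1],p[1]+s*X[0]+c*X[1],X[2]])
def flapc(a,x,y,z=3):
    x0,z0=x,z
    return (76+x0*np.cos(a)+z0*np.sin(a), y, 62.5-x0*np.sin(a)+z0*np.cos(a))
def res(p):
    r=[pj(f,cw(p,X))[0]-np.array(uv) for f,uv,X in P]
    r+=[pj(f,cw(p,flapc(p[3],*X)))[0]-np.array(uv) for f,uv,X in Q]
    return np.array(r).ravel()
s=least_squares(res,[.7,.2,1.2,0.05],loss='soft_l1')
print(s.x,np.round(s.fun.reshape(-1,2),1).tolist())
def to(x,y):return (290+(x+.5)/7-.5,150+(y+.5)/7-.5)
def so(x,y):return (120+(x+.5)/4.5-.5,205+(y+.5)/4.5-.5)
print("cart top/scene",bp(T,*to(310,157),.048),bp(S,*so(450,316),.048))
a=[bp(T,*to(x,y),.013) for x,y in((252,384),(430,512))]
print("logger",a,np.linalg.norm(a[0]-a[1]))
b=[bp(S,*so(x,y),.013) for x,y in((340,253),(163,301))]
print("logger S",b,np.linalg.norm(b[0]-b[1]))
print("jar",bp(T,*to(563,210),.046),"coupl",bp(T,*to(625,448),.05),"orange",bp(T,*to(145,101),.048))
print("bottle base",bp(S,500/1.5625+10/1.5625,235/1.5625,0))
E
python3 fit.py
```

```text
[0.58653838 0.18139459 1.12473083 0.02143947] [[-0.3, -0.6], [-0.5, -0.7], [0.1, 0.0], [-1.3, -0.5], [-0.5, -0.9], [0.2, -0.6], [0.8, -1.2], [0.5, 0.1], [-0.4, 0.5], [-0.7, 0.6], [-0.3, 0.1], [0.8, 0.4], [0.7, -0.2], [-0.6, 0.1], [-0.2, -0.3]]
cart top/scene [ 0.59288203 -0.198075    0.048     ] [ 0.59564188 -0.20104085  0.048     ]
logger [array([ 0.49047849, -0.17251372,  0.013     ]), array([ 0.4280224 , -0.25395759,  0.013     ])] 0.10263462877532853
logger S [array([ 0.49235569, -0.1731763 ,  0.013     ]), array([ 0.42798886, -0.25604874,  0.013     ])] 0.10493298269531263
jar [ 0.56612107 -0.31649993  0.046     ] coupl [ 0.45271373 -0.33601419  0.05      ] orange [ 0.6210819  -0.12141499  0.048     ]
bottle base [ 5.55004408e-01  4.76982353e-01 -1.11022302e-16]
```

```bash
cat >> h.py <<'E'
from scipy.spatial.transform import Rotation as Ro
C=np.array([0.58654,0.18139]);CY=1.12473
def c2w(x,y,z=0):  # mm case -> m world
    c,s=np.cos(CY),np.sin(CY);return np.array([C[0]+(c*x-s*y)/1e3,C[1]+(s*x+c*y)/1e3,z/1e3])
def w2c(p):
    c,s=np.cos(CY),np.sin(CY);d=np.array(p[:2])-C;return np.array([c*d[0]+s*d[1],-s*d[0]+c*d[1]])*1e3
def jaw(o):  # world angle of tool y
    y=Ro.from_rotvec(o["orientation"]).as_matrix()[:,1];return np.degrees(np.arctan2(y[1],y[0]))
def go(target,jawdeg=None):
    """print delta in tool axes & turn (target world TCP)"""
    o=get_obs();R=Ro.from_rotvec(o["orientation"]).as_matrix()
    d=R.T@(np.array(target)-o["tcp_pos"]);t=0
    if jawdeg is not None:
        # tool z down: +turn about tool z = -world yaw
        t=-((jawdeg-jaw(o)+90)%180-90)
    print("t",round(o["time"],2),"tcp",o["tcp_pos"].round(4),"jaw",round(jaw(o),1),"F",o["wrist_force"].round(2),"w",round(o["gripper_width"],4),"j7",o["joint_pos"].round(2))
    print("DELTA",(d*1000).round(1),"turn",round(t,1))
E
python3 - <<'E'
from h import *
f=grab_frame("scene");crop(f,215,0,300,65,8,"grip.png")
print(np.degrees(CY))
go(c2w(-130,0,0.28*1000),np.degrees(CY))
E
```

```text
64.44228209174908
t 0.35 tcp [0.2106 0.5884 0.3037] jaw 70.3 F [-0.24  0.13 -0.24] w 0.0852 j7 [-1.27  0.42 -0.01  1.61  0.    1.11 -0.05]
DELTA [-477.8 -385.8   23.9] turn 5.9
```

View pics/grip.png

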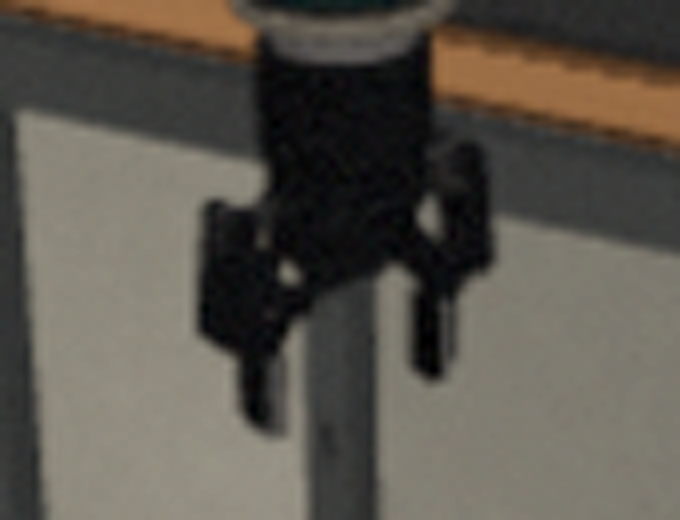

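The gripper is a vertical-only two-finger type (picture centre (340,280)). So I'll lift the tab by pressing the sides of the closed fingers against its front edge and moving up along the arc.

Run:
```python
from h import *
go(c2w(-135,0,0.25*1000),np.degrees(CY)+90)
```

```text
t 0.35 tcp [0.2106 0.5884 0.3037] jaw 70.3 F [-0.24  0.13 -0.24] w 0.0852 j7 [-1.27  0.42 -0.01  1.61  0.    1.11 -0.05]
DELTA [-477.3 -390.8   53.9] turn -84.1
```

apply_moves:
  plan:
    - {"linear":[-0.238,-0.195,0],"turn":-42,"fingers":0}
    - {"linear":[-0.238,-0.195,0],"turn":-42,"fingers":0}
    - {"linear":[-0.238,-0.195,0],"turn":-42,"fingers":0}
    - {"linear":[-0.238,-0.195,0],"turn":-42,"fingers":0}
    - {"linear":[-0.238,-0.195,0],"turn":-42,"fingers":0}
    - {"linear":[-0.238,-0.195,0],"turn":-42,"fingers":0}
    - {"linear":[-0.238,-0.195,0],"turn":-42,"fingers":0}
    - {"linear":[-0.238,-0.195,0],"turn":-42,"fingers":0}

```text
time: 1.02
tcp_pos: [0.3703, 0.3218, 0.3041]
orientation: [-0.609, 3.082, -0.0]
wrist_force: [1.6, 1.0, 0.1]
gripper_width: -0.0002
```

Run:
```python
from h import *
go(c2w(-135,0,0.25*1000),np.degrees(CY)+90)
```

```text
t 1.02 tcp [0.3703 0.3218 0.3041] jaw 112.4 F [1.56 0.97 0.07] w -0.0002 j7 [-0.79  0.18  0.01  1.94 -0.    1.02  1.18]
DELTA [ -46.3 -302.6   54.2] turn -42.1
```

apply_moves:
  plan:
    - {"linear":[-0.046,-0.3026,0.054],"turn":138,"fingers":0}
    - {"linear":[-0.046,-0.3026,0.054],"turn":138,"fingers":0}
    - {"linear":[-0.046,-0.3026,0.054],"turn":138,"fingers":0}
    - {"linear":[-0.046,-0.3026,0.054],"turn":138,"fingers":0}
    - {"linear":[-0.046,-0.3026,0.054],"turn":138,"fingers":0}
    - {"linear":[-0.046,-0.3026,0.054],"turn":138,"fingers":0}
    - {"linear":[-0.046,-0.3026,0.054],"turn":138,"fingers":0}
    - {"linear":[-0.046,-0.3026,0.054],"turn":138,"fingers":0}

```text
time: 1.68
tcp_pos: [0.5279, 0.0572, 0.2494]
orientation: [0.96, 2.99, -0.002]
wrist_force: [0.1, -1.1, -0.3]
gripper_width: -0.0
```

Run:
```python
from h import *
go(c2w(-135,0,0.22*1000),-25.56)
```

```text
t 1.68 tcp [0.5279 0.0572 0.2494] jaw 54.4 F [ 0.14 -1.06 -0.25] w -0.0 j7 [-0.45  0.32  0.34  1.91 -0.13  0.93  0.9 ]
DELTA [ 1.1  2.2 29.4] turn 80.0
```

apply_moves:
  plan:
    - {"linear":[0.001,0.002,0.03],"turn":80,"fingers":0}
    - {"linear":[0.001,0.002,0.03],"turn":80,"fingers":0}
    - {"linear":[0.001,0.002,0.03],"turn":80,"fingers":0}
    - {"linear":[0.001,0.002,0.03],"turn":80,"fingers":0}
    - {"linear":[0.001,0.002,0.03],"turn":80,"fingers":0}
    - {"linear":[0.001,0.002,0.03],"turn":80,"fingers":0}
    - {"linear":[0.001,0.002,0.03],"turn":80,"fingers":0}
    - {"linear":[0.001,0.002,0.03],"turn":80,"fingers":0}

```text
time: 2.35
tcp_pos: [0.5267, 0.0644, 0.22]
orientation: [2.272, 2.17, 0.0]
wrist_force: [0.2, 0.0, 0.2]
gripper_width: 0.0004
```

Run:
```python
from h import *
go(c2w(-122,0,120),-25.56)
```

```text
t 2.35 tcp [0.5267 0.0644 0.22  ] jaw -2.6 F [0.24 0.01 0.15] w 0.0004 j7 [-0.62  0.39  0.54  1.94 -0.26  0.88  0.01]
DELTA [  7.3   6.8 100. ] turn 22.9
```

apply_moves:
  plan:
    - {"linear":[0,0,0.02],"turn":7,"fingers":0}
    - {"linear":[0,0,0.04],"turn":14,"fingers":0}
    - {"linear":[0,0,0.06],"turn":21,"fingers":0}
    - {"linear":[0,0,0.08],"turn":23,"fingers":0}
    - {"linear":[0,0,0.1],"turn":23,"fingers":0}
    - {"linear":[0,0,0.1],"turn":23,"fingers":0}

```text
time: 2.85
tcp_pos: [0.5253, 0.0643, 0.117]
orientation: [-2.653, -1.681, 0.007]
wrist_force: [-1.5, -0.7, -0.3]
gripper_width: 0.0
```

Run:
```python
from h import *
go(c2w(-117,0,120),-25.56);print(w2c(get_obs()["tcp_pos"]))
f=grab_frame("scene");crop(f,220,90,345,235,4,"s1.png")
```

```text
t 2.85 tcp [0.5253 0.0643 0.117 ] jaw -25.3 F [-1.46 -0.71 -0.33] w 0.0 j7 [-0.6   0.57  0.53  2.   -0.45  0.69 -0.23]
DELTA [15.   4.8 -3.1] turn 0.3
[-132.06887051    4.75398122]
```

View pics/s1.png

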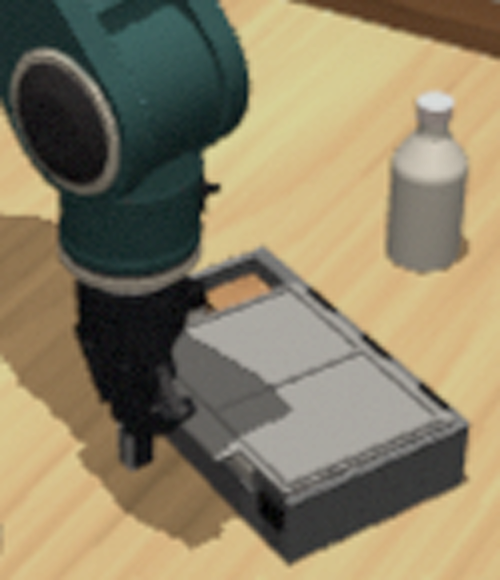

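apply_moves:
  plan:
    - {"linear":[0.012,0,0],"turn":0,"fingers":0}
    - {"linear":[0.022,0,0],"turn":0,"fingers":0}
    - {"linear":[0.027,0,0],"turn":0,"fingers":0}
    - {"linear":[0.027,0,0],"turn":0,"fingers":0}

```text
time: 3.23
tcp_pos: [0.538, 0.0869, 0.1204]
orientation: [2.653, 1.679, -0.005]
wrist_force: [-7.0, -17.6, -1.5]
gripper_width: -0.0002
```

```bash
cat > st.py <<'E'
from h import *
o=get_obs();c,s=np.cos(CY),np.sin(CY);F=o["wrist_force"]
print("case",w2c(o["tcp_pos"]).round(1),"z",(o["tcp_pos"][2]*1e3).round(1),"Fcase",(c*F[0]+s*F[1]).round(2),(-s*F[0]+c*F[1]).round(2),F[2].round(2),"jaw",round(jaw(o),1),"w",round(o["gripper_width"],4),"t",round(o["time"],2))
E
python3 st.py
```

```text
case [-106.2    3.1] z 120.4 Fcase -18.89 -1.31 -1.48 jaw -25.4 w -0.0002 t 3.23
```

apply_moves:
  plan:
    - {"linear":[0,0,-0.005],"turn":0,"fingers":0}
    - {"linear":[0,0,-0.01],"turn":0,"fingers":0}
    - {"linear":[0.0005,0,-0.015],"turn":0,"fingers":0}
    - {"linear":[0.001,0,-0.02],"turn":0,"fingers":0}

```text
time: 3.57
tcp_pos: [0.5386, 0.0883, 0.1408]
orientation: [2.654, 1.679, -0.002]
wrist_force: [-4.9, -13.0, 0.4]
gripper_width: 0.0005
```

```bash
python3 st.py;python3 - <<'E'
from h import *
f=grab_frame("scene");crop(f,220,90,345,235,4,"s2.png")
E
```

```text
case [-104.7    3.1] z 140.8 Fcase -13.85 -1.23 0.39 jaw -25.4 w 0.0005 t 3.57
```

View pics/s2.png

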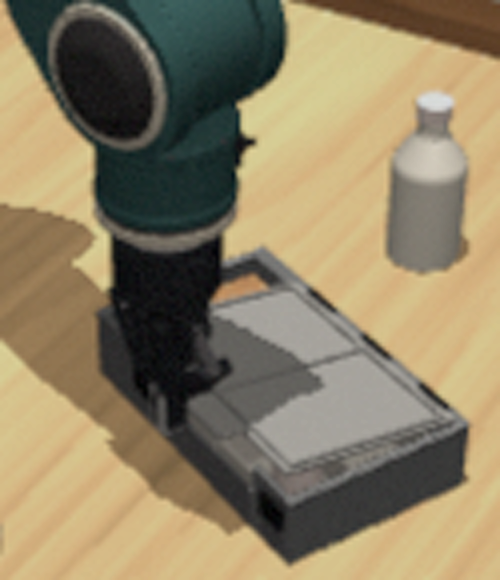

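The flap rose with the finger, with the tab edge now under the gripper at about (190,410). I continue along the arc.

apply_moves:
  plan:
    - {"linear":[0.003,0,-0.0135],"turn":0,"fingers":0}
    - {"linear":[0.0065,0,-0.027],"turn":0,"fingers":0}
    - {"linear":[0.011,0,-0.039],"turn":0,"fingers":0}
    - {"linear":[0.016,0,-0.051],"turn":0,"fingers":0}
    - {"linear":[0.022,0,-0.062],"turn":0,"fingers":0}
    - {"linear":[0.029,0,-0.073],"turn":0,"fingers":0}
    - {"linear":[0.037,0,-0.0835],"turn":0,"fingers":0}
    - {"linear":[0.0455,0,-0.093],"turn":0,"fingers":0}

```text
time: 4.28
tcp_pos: [0.5583, 0.1292, 0.2352]
orientation: [2.654, 1.678, -0.001]
wrist_force: [-6.6, -12.5, 11.2]
gripper_width: -0.0001
```

```bash
python3 st.py;python3 - <<'E'
from h import *
f=grab_frame("scene");crop(f,220,70,345,235,3.5,"s3.png")
E
```

```text
case [-59.2   3. ] z 235.2 Fcase -14.08 0.56 11.17 jaw -25.4 w -0.0001 t 4.28
```

View pics/s3.png

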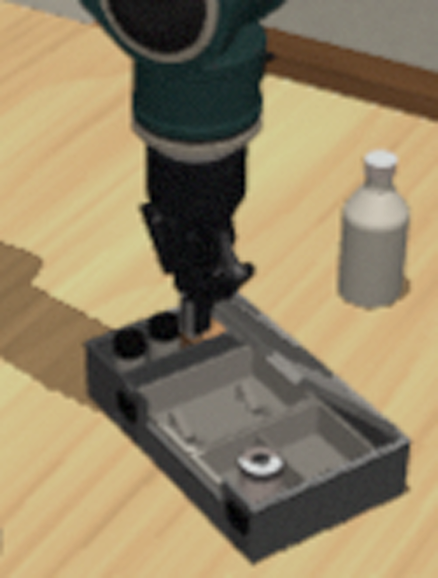

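The flap is up with its tab at about (290,365). The long bin (saddles) is in the near half, and the short bin with the spare cartridge at (262,465) is in the far half. I keep going.

apply_moves:
  plan:
    - {"linear":[0.0125,0,-0.012],"turn":0,"fingers":0}
    - {"linear":[0.026,0,-0.0225],"turn":0,"fingers":0}
    - {"linear":[0.0405,0,-0.032],"turn":0,"fingers":0}
    - {"linear":[0.056,0,-0.04],"turn":0,"fingers":0}
    - {"linear":[0.072,0,-0.046],"turn":0,"fingers":0}
    - {"linear":[0.0885,0,-0.05],"turn":0,"fingers":0}
    - {"linear":[0.105,0,-0.053],"turn":0,"fingers":0}
    - {"linear":[0.122,0,-0.054],"turn":0,"fingers":0}

```text
time: 5.0
tcp_pos: [0.6106, 0.2427, 0.2888]
orientation: [2.653, 1.682, 0.003]
wrist_force: [0.2, -2.9, -0.5]
gripper_width: 0.0001
```

apply_moves:
  plan:
    - {"linear":[0.015,0,0],"turn":0,"fingers":0}
    - {"linear":[0.03,0,0.001],"turn":0,"fingers":0}
    - {"linear":[0.04,0,0.002],"turn":0,"fingers":0}
    - {"linear":[0.04,0,0.002],"turn":0,"fingers":0}

```text
time: 5.33
tcp_pos: [0.6273, 0.28, 0.2852]
orientation: [-2.651, -1.685, -0.001]
wrist_force: [-0.2, 0.1, -0.2]
gripper_width: -0.0002
```

```bash
python3 st.py;python3 - <<'E'
from h import *
f=grab_frame("scene");crop(f,220,30,345,235,2.8,"s4.png")
E
```

```text
case [106.6   5.8] z 285.2 Fcase 0.02 0.21 -0.24 jaw -25.1 w -0.0002 t 5.33
```

View pics/s4.png

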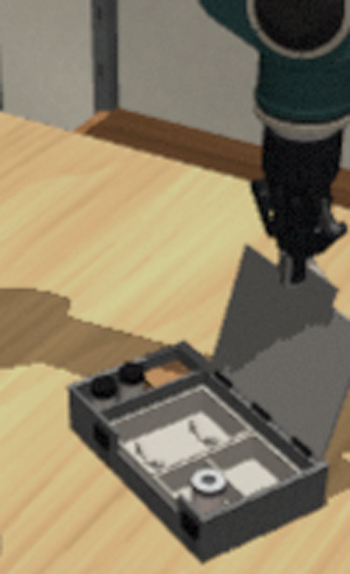

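Flap stands at about 1.8 rad, leaning away (scene crop (290,330)). Now to the logger.

Run:
```python
from h import *
go([0.460,-0.2145,0.2],-37.7)
```

```text
t 5.38 tcp [0.6272 0.2784 0.2852] jaw -25.2 F [ 0.44 -0.28 -0.5 ] w 0.0001 j7 [-0.85  0.61  0.6   1.48 -0.36  1.16 -0.64]
DELTA [-517.2   58.5   85.1] turn 12.5
```

apply_moves:
  plan:
    - {"linear":[-0.04,0.005,0],"turn":2,"fingers":1}
    - {"linear":[-0.08,0.009,0],"turn":4,"fingers":1}
    - {"linear":[-0.12,0.014,0],"turn":6,"fingers":1}
    - {"linear":[-0.16,0.018,0],"turn":8,"fingers":1}
    - {"linear":[-0.2,0.023,0],"turn":10,"fingers":1}
    - {"linear":[-0.24,0.027,0],"turn":12,"fingers":1}
    - {"linear":[-0.28,0.032,0.02],"turn":12.5,"fingers":1}
    - {"linear":[-0.32,0.036,0.03],"turn":12.5,"fingers":1}

```text
time: 6.05
tcp_pos: [0.5227, -0.0263, 0.2556]
orientation: [-2.821, -1.381, -0.002]
wrist_force: [2.7, -0.1, -0.5]
gripper_width: 0.0854
```

Run:
```python
from h import *
go([0.460,-0.2145,0.16],-37.7)
```

```text
t 6.05 tcp [ 0.5227 -0.0263  0.2556] jaw -37.8 F [ 2.72 -0.05 -0.54] w 0.0854 j7 [-0.62  0.37  0.75  1.93 -0.3   0.96 -0.39]
DELTA [-187.2   65.8   95.3] turn -0.1
```

apply_moves:
  plan:
    - {"linear":[-0.187,0.066,0.06],"turn":0,"fingers":1}
    - {"linear":[-0.187,0.066,0.06],"turn":0,"fingers":1}
    - {"linear":[-0.187,0.066,0.06],"turn":0,"fingers":1}
    - {"linear":[-0.187,0.066,0.06],"turn":0,"fingers":1}
    - {"linear":[-0.187,0.066,0.06],"turn":0,"fingers":1}
    - {"linear":[-0.187,0.066,0.095],"turn":0,"fingers":1}
    - {"linear":[-0.187,0.066,0.095],"turn":0,"fingers":1}

```text
time: 6.63
tcp_pos: [0.4587, -0.2145, 0.1575]
orientation: [-2.822, -1.375, 0.005]
wrist_force: [-1.6, 0.7, -0.8]
gripper_width: 0.0855
```

Run:
```python
from h import *
go([0.460,-0.2145,0.076],-37.7)
f=grab_frame("scene");crop(f,110,160,270,320,3.7,"s5.png")
f=grab_frame("top");crop(f,290,130,400,240,5,"t5.png")
```

```text
t 6.63 tcp [ 0.4587 -0.2145  0.1575] jaw -38.0 F [-1.55  0.67 -0.84] w 0.0855 j7 [-0.18  0.5   0.69  2.04 -0.46  0.76  0.12]
DELTA [ 0.9  1.4 81.5] turn -0.3
```

View pics/s5.png

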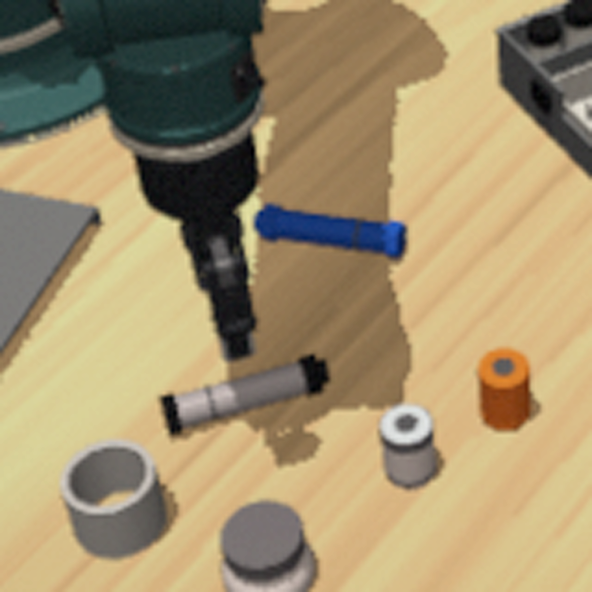

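View pics/t5.png

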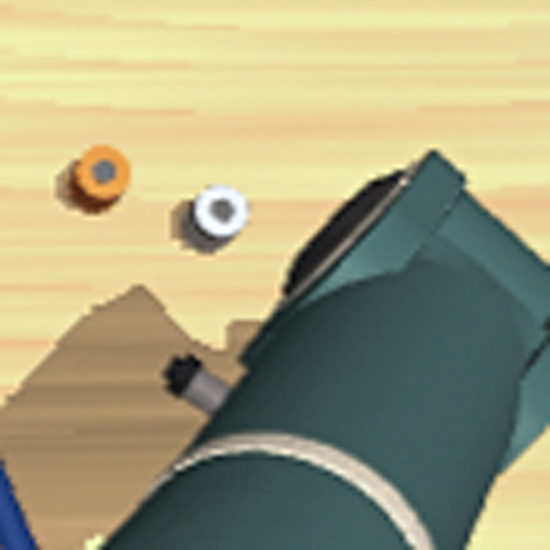

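The gripper is over the logger's middle (scene crop tube (165,410)–(320,375), finger at (238,350)). Descending.

apply_moves:
  plan:
    - {"linear":[0,0.001,0.03],"turn":0,"fingers":1}
    - {"linear":[0,0.001,0.06],"turn":0,"fingers":1}
    - {"linear":[0,0.001,0.078],"turn":0,"fingers":1}
    - {"linear":[0,0.001,0.081],"turn":0,"fingers":1}
    - {"linear":[0,0.001,0.081],"turn":0,"fingers":0}
    - {"linear":[0,0.001,0.081],"turn":0,"fingers":0}
    - {"linear":[0,0.001,0.081],"turn":0,"fingers":0}
    - {"linear":[0,0.001,0.081],"turn":0,"fingers":0}
  squeeze: 50

```text
time: 7.4
tcp_pos: [0.4633, -0.2135, 0.0811]
orientation: [2.82, 1.383, 0.003]
wrist_force: [0.6, 0.9, -0.2]
gripper_width: 0.0388
```

apply_moves:
  plan:
    - {"linear":[0,0,0],"turn":0,"fingers":0}
    - {"linear":[0,0,-0.01],"turn":0,"fingers":0}
    - {"linear":[0,0,-0.04],"turn":0,"fingers":0}
    - {"linear":[0,0,-0.08],"turn":0,"fingers":0}
    - {"linear":[0,0,-0.12],"turn":0,"fingers":0}
    - {"linear":[0,0,-0.12],"turn":0,"fingers":0}

```text
time: 7.9
tcp_pos: [0.4642, -0.2151, 0.2064]
orientation: [2.817, 1.378, 0.009]
wrist_force: [1.8, -1.0, 0.2]
gripper_width: 0.0219
```

Run:
```python
from h import *
go(c2w(0,50,190),-25.56)
f=grab_frame("scene");crop(f,110,100,270,320,2.7,"s6.png")
```

```text
t 7.9 tcp [ 0.4642 -0.2151  0.2064] jaw -37.9 F [ 1.75 -0.99  0.18] w 0.0219 j7 [-0.24  0.43  0.75  2.01 -0.39  0.85  0.07]
DELTA [ 377.4 -195.7   16.2] turn -12.3
```

View pics/s6.png

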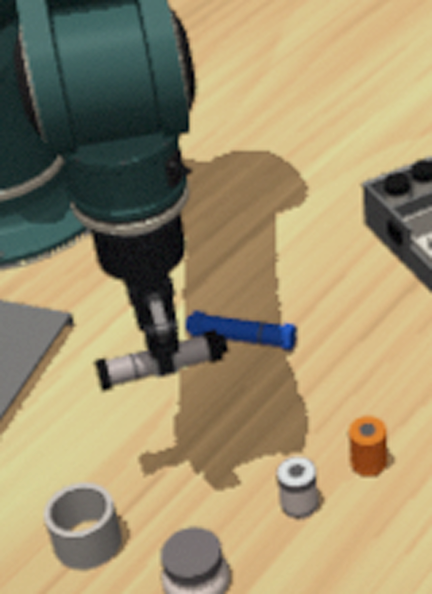

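Run:
```python
from h import *
go(c2w(0,50,190),-25.56)
f=grab_frame("scene");crop(f,135,195,205,255,10,"s7.png")
```

```text
t 7.95 tcp [ 0.4637 -0.2141  0.2035] jaw -37.8 F [-0.56  0.38 -1.89] w 0.0219 j7 [-0.24  0.43  0.75  2.01 -0.39  0.84  0.07]
DELTA [ 377.2 -194.2   13.6] turn -12.2
```

View pics/s7.png

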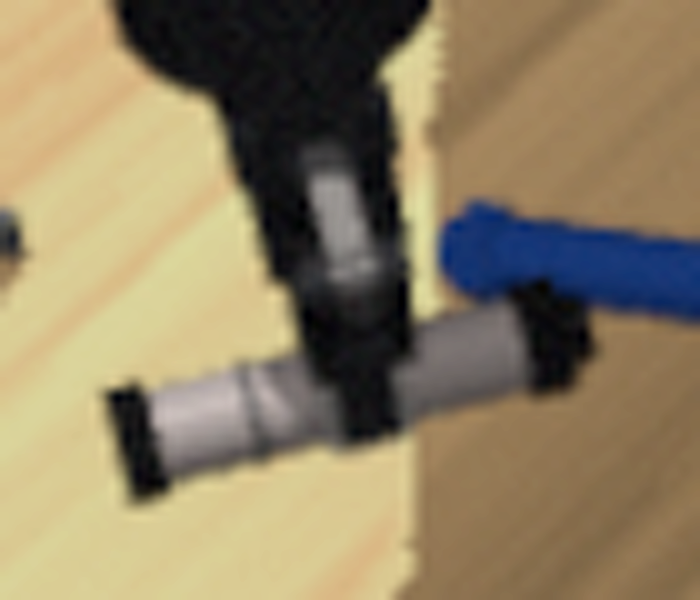

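```bash
cat > lg.py <<'E'
from h import *
from scipy.optimize import least_squares
# fit logger pose from two hex centres seen in scene, crop coords
def fitlog(f,uv1,uv2,half=51):
    o=get_obs();R=Ro.from_rotvec(o["orientation"]).as_matrix();t=o["tcp_pos"]
    # unknown: along offset a (tool x), axis depth d (tool z), pitch p, (y=0)
    def pts(q):
        a,d,p=q
        c=t+R@np.array([a,0,d]);ax=R@np.array([np.cos(p),0,np.sin(p)])
        return np.array([c-ax*half/1e3,c+ax*half/1e3])
    r=lambda q:(pj(f,pts(q))-np.array([uv1,uv2])).ravel()
    s=least_squares(r,[0,.06,0]);return s.x,s.fun
E
python3 - <<'E'
from lg import *
f=grab_frame("scene")
k=lambda x,y:(135+(x+.5)/10-.5,195+(y+.5)/10-.5)
print(fitlog(f,k(137,440),k(550,338)))
E
```

```text
(array([-0.00305671,  0.0655407 ,  0.01041797]), array([ 0.15058516, -0.03364505, -0.16012099,  0.0228953 ]))
```

Logger is held firmly at its middle, axis about 65 mm ahead of the TCP (tube (137,440)–(550,338) in the crop). Now I locate the bins.

Run:
```python
from h import *
f=grab_frame("top");crop(f,160,125,260,235,5.4,"t8.png");print(pj(f,[c2w(-67,y,42) for y in(2,98,-2,-98)]).round(1).tolist())
g=grab_frame("scene");crop(g,235,140,345,240,6.5,"s8.png")
```

```text
[[236.8, 184.8], [224.2, 211.2], [237.4, 183.7], [249.6, 158.0]]
```

View pics/t8.png

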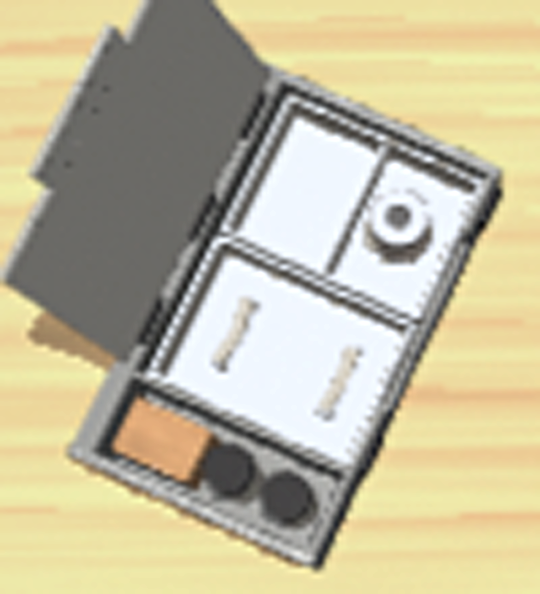

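View pics/s8.png

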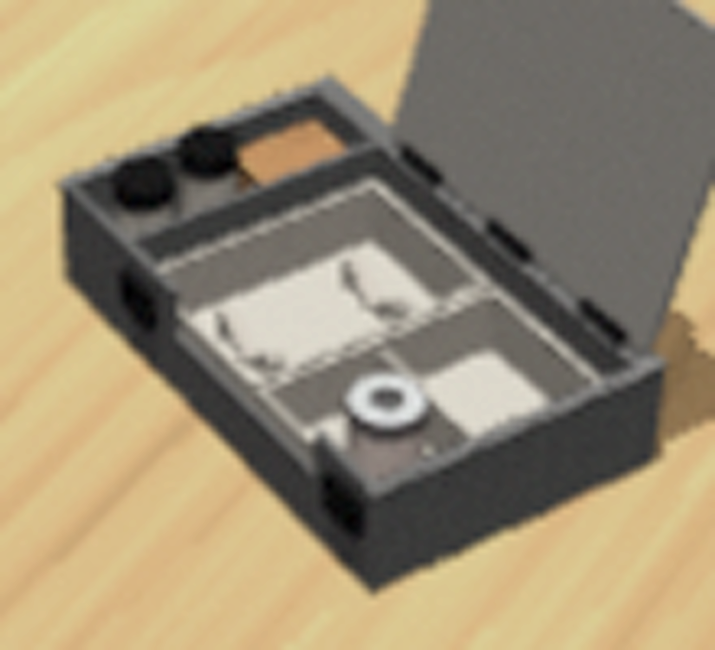

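Run:
```python
from h import *
f=grab_frame("top");k=lambda x,y:(160+(x+.5)/5.4-.5,125+(y+.5)/5.4-.5)
for p in((250,300),(222,370),(355,350),(325,418)): print("sad",w2c(bp(f,*k(*p),.024)).round(1))
print("divider bin wall",[w2c(bp(f,*k(*p),.042)).round(1) for p in((222,240),(415,325),(288,100),(480,190),(150,375),(345,465))])
print("spare",w2c(bp(f,*k(399,218),.055)).round(1))
g=grab_frame("scene");k2=lambda x,y:(235+(x+.5)/6.5-.5,140+(y+.5)/6.5-.5)
print("spare",w2c(bp(g,*k2(387,398),.055)).round(1))
for p in((350,265),(398,310),(225,320),(272,368)): print("sadS",w2c(bp(g,*k2(*p),.024)).round(1))
```

```text
sad [35.5 27.9]
sad [31.9 74.6]
sad [-36.7  29.2]
sad [-38.3  75.1]
divider bin wall [array([63.7,  3.9]), array([-65.8,   2.6]), array([ 65.9, -93.1]), array([-66.1, -90.8]), array([66.2, 97.3]), array([-64.1,  97.6])]
spare [-30.6 -51.1]
spare [-31.  -51.7]
sadS [31.6 66.7]
sadS [31.2 26.2]
sadS [-41.2  64.8]
sadS [-42.   23.5]
```

Bins are at case y≈±50 and x≈0; the saddle marks are at (236,335) and (340,384) in the top crop. Next I carry the logger over.

apply_moves:
  plan:
    - {"linear":[0.036,-0.019,0],"turn":-2,"fingers":0}
    - {"linear":[0.073,-0.038,0],"turn":-4,"fingers":0}
    - {"linear":[0.11,-0.057,0],"turn":-6,"fingers":0}
    - {"linear":[0.147,-0.076,0],"turn":-8,"fingers":0}
    - {"linear":[0.184,-0.095,0],"turn":-10,"fingers":0}
    - {"linear":[0.221,-0.114,0],"turn":-12,"fingers":0}
    - {"linear":[0.258,-0.133,0],"turn":-12.2,"fingers":0}
    - {"linear":[0.295,-0.152,0],"turn":-12.2,"fingers":0}

```text
time: 8.92
tcp_pos: [0.5228, 0.1146, 0.199]
orientation: [-2.658, -1.674, 0.002]
wrist_force: [0.8, -0.0, -0.9]
gripper_width: 0.022
```

Run:
```python
from h import *
go(c2w(2,50,180),-25.56)
```

```text
t 8.92 tcp [0.5228 0.1146 0.199 ] jaw -25.6 F [ 0.78 -0.01 -0.93] w 0.022 j7 [-0.78  0.46  0.63  1.95 -0.35  0.85 -0.4 ]
DELTA [ 89.7 -21.4  18.9] turn -0.0
```

apply_moves:
  plan:
    - {"linear":[0.03,-0.007,0],"turn":0,"fingers":0}
    - {"linear":[0.06,-0.014,0],"turn":0,"fingers":0}
    - {"linear":[0.085,-0.021,0],"turn":0,"fingers":0}
    - {"linear":[0.09,-0.0215,0.015],"turn":0,"fingers":0}
    - {"linear":[0.09,-0.0215,0.04],"turn":0,"fingers":0}
    - {"linear":[0.09,-0.0215,0.06],"turn":0,"fingers":0}
    - {"linear":[0.09,-0.0215,0.06],"turn":0,"fingers":0}

```text
time: 9.5
tcp_pos: [0.5408, 0.2025, 0.1355]
orientation: [-2.658, -1.674, 0.01]
wrist_force: [-1.5, 0.7, -2.1]
gripper_width: 0.0217
```

```bash
python3 - <<'E'
from h import *
go(c2w(2,50,93),-25.56)
f=grab_frame("top");crop(f,160,125,260,235,5.4,"t9.png")
g=grab_frame("scene");crop(g,235,120,345,240,5,"s9.png")
E
python3 st.py
```

```text
t 9.5 tcp [0.5408 0.2025 0.1355] jaw -25.6 F [-1.46  0.73 -2.07] w 0.0217 j7 [-0.83  0.62  0.55  1.87 -0.44  0.79 -0.49]
DELTA [ 3.   0.5 42.5] turn -0.0
case [ 0.1 48.9] z 139.2 Fcase 0.83 -0.31 -0.92 jaw -25.6 w 0.0213 t 9.6
```

View pics/s9.png

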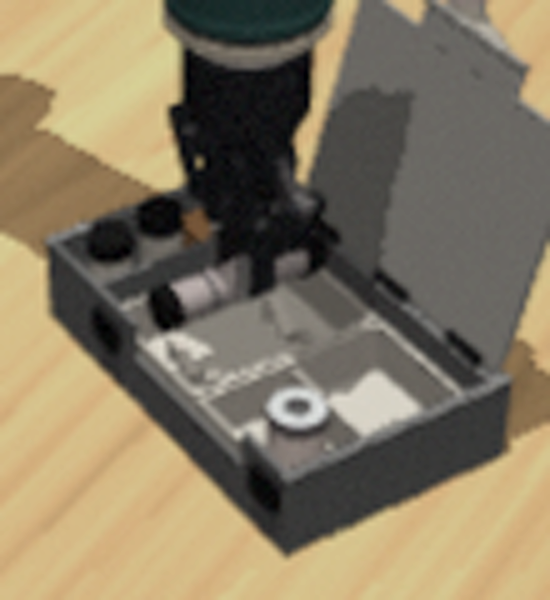

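View pics/t9.png

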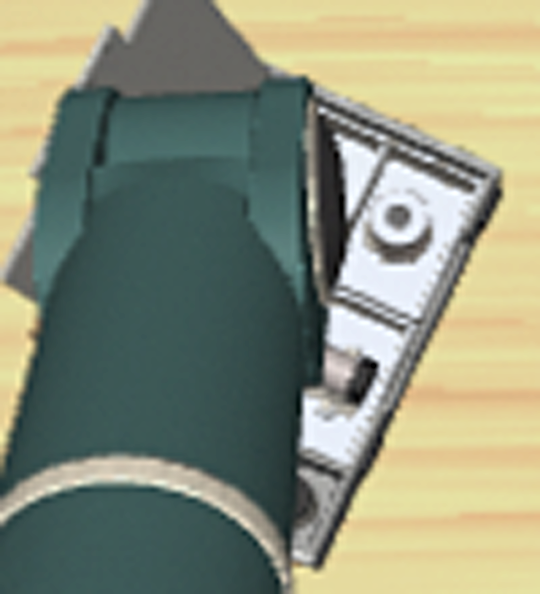

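Run:
```python
from h import *
f=grab_frame("top");k=lambda x,y:(160+(x+.5)/5.4-.5,125+(y+.5)/5.4-.5)
g=grab_frame("scene");k2=lambda x,y:(235+(x+.5)/5-.5,120+(y+.5)/5-.5)
print(w2c(bp(f,*k(362,380),.0735)),w2c(bp(g,*k2(165,304),.0735)))
```

```text
[-55.53255415  50.64440331] [-56.24411856  49.80380705]
```

apply_moves:
  plan:
    - {"linear":[0.004,-0.001,0.012],"turn":0,"fingers":0}
    - {"linear":[0.004,-0.001,0.024],"turn":0,"fingers":0}
    - {"linear":[0.004,-0.001,0.034],"turn":0,"fingers":0}
    - {"linear":[0.004,-0.001,0.04],"turn":0,"fingers":0}
    - {"linear":[0.004,-0.001,0.044],"turn":0,"fingers":0}
    - {"linear":[0.004,-0.001,0.044],"turn":0,"fingers":0}

```text
time: 10.2
tcp_pos: [0.5436, 0.2068, 0.0949]
orientation: [2.658, 1.673, -0.001]
wrist_force: [-1.1, -0.3, -1.1]
gripper_width: 0.022
```

```bash
python3 st.py
python3 - <<'E'
from h import *
g=grab_frame("scene");crop(g,235,120,345,240,5,"s10.png")
E
```

```text
case [ 4.4 49.7] z 94.9 Fcase -0.76 0.89 -1.06 jaw -25.6 w 0.022 t 10.2
```

View pics/s10.png

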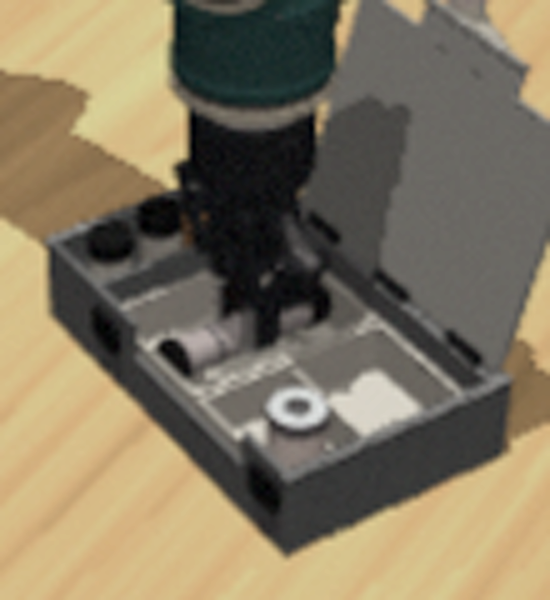

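Just above the saddles (hex end at (178,352)). I lower in small steps and watch the force.

apply_moves:
  plan:
    - {"linear":[0,0,0.0015],"turn":0,"fingers":0}
    - {"linear":[0,0,0.003],"turn":0,"fingers":0}
    - {"linear":[0,0,0.003],"turn":0,"fingers":0}

```text
time: 10.5
tcp_pos: [0.5444, 0.2069, 0.0936]
orientation: [2.658, 1.673, 0.003]
wrist_force: [1.0, -2.3, 8.0]
gripper_width: 0.0217
```

```bash
python3 st.py
```

```text
case [ 4.8 49.1] z 93.6 Fcase -1.62 -1.85 7.97 jaw -25.6 w 0.0217 t 10.5
```

apply_moves:
  plan:
    - {"linear":[0,0,0],"turn":0,"fingers":0.33}
    - {"linear":[0,0,0],"turn":0,"fingers":0.4}
    - {"linear":[0,0,0],"turn":0,"fingers":0.5}
    - {"linear":[0,0,0],"turn":0,"fingers":0.5}
    - {"linear":[0,0,0],"turn":0,"fingers":0.5}

```text
time: 10.92
tcp_pos: [0.5434, 0.2073, 0.0926]
orientation: [-2.658, -1.674, 0.0]
wrist_force: [-0.3, 0.2, -0.2]
gripper_width: 0.0426
```

apply_moves:
  plan:
    - {"linear":[0,0,-0.01],"turn":0,"fingers":0.5}
    - {"linear":[0,0,-0.03],"turn":0,"fingers":0.5}
    - {"linear":[0,0,-0.07],"turn":0,"fingers":0.5}
    - {"linear":[0,0,-0.11],"turn":0,"fingers":1}
    - {"linear":[-0.04,0,-0.11],"turn":0,"fingers":1}
    - {"linear":[-0.08,0,-0.11],"turn":0,"fingers":1}
    - {"linear":[-0.12,0,-0.11],"turn":0,"fingers":1}
    - {"linear":[-0.16,0,-0.11],"turn":0,"fingers":1}

```text
time: 11.58
tcp_pos: [0.4732, 0.0615, 0.2034]
orientation: [-2.658, -1.675, -0.001]
wrist_force: [1.7, -1.7, -0.6]
gripper_width: 0.0852
```

Run:
```python
from h import *
go([0.5942,-0.1995,0.18],-25)
f=grab_frame("top");crop(f,160,125,260,235,5.4,"t11.png")
g=grab_frame("scene");crop(g,235,120,345,240,5,"s11.png")
```

```text
t 11.58 tcp [0.4732 0.0615 0.2034] jaw -25.6 F [ 1.67 -1.72 -0.62] w 0.0852 j7 [-0.77  0.35  0.68  2.08 -0.31  0.81 -0.35]
DELTA [-183.3  221.8   23.2] turn -0.6
```

View pics/t11.png

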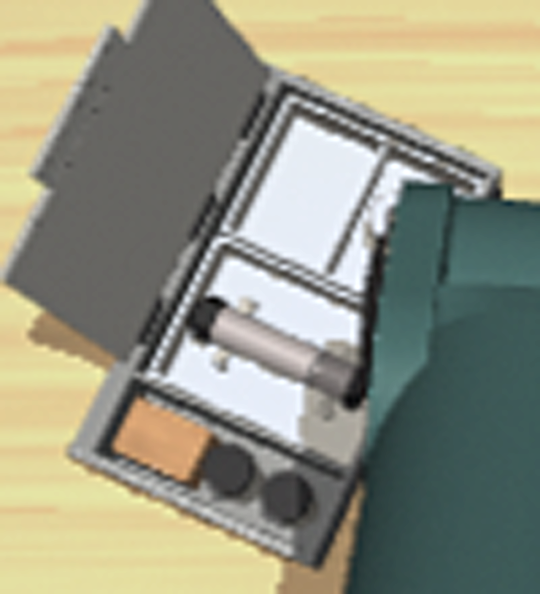

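View pics/s11.png

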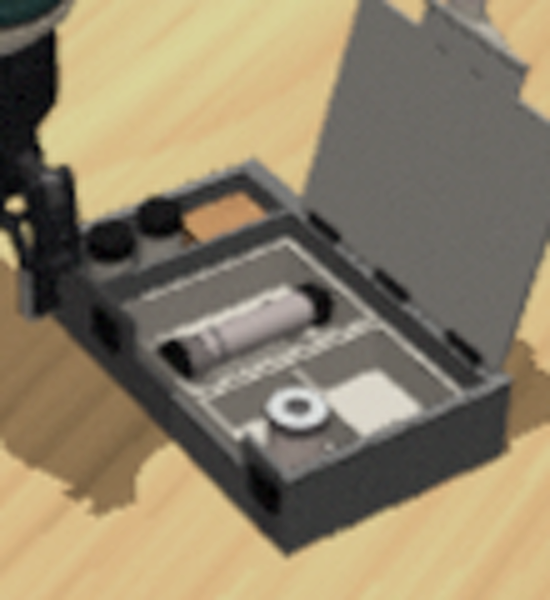

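Logger rests in both saddles (top crop (207,320)–(352,385)), parallel to the case. Now to the cartridge.

apply_moves:
  plan:
    - {"linear":[-0.026,0.032,0],"turn":0,"fingers":1}
    - {"linear":[-0.052,0.063,0],"turn":0,"fingers":1}
    - {"linear":[-0.078,0.095,0],"turn":0,"fingers":1}
    - {"linear":[-0.104,0.126,0],"turn":0,"fingers":1}
    - {"linear":[-0.13,0.158,0],"turn":0,"fingers":1}
    - {"linear":[-0.156,0.19,0],"turn":0,"fingers":1}
    - {"linear":[-0.183,0.222,0.01],"turn":0,"fingers":1}
    - {"linear":[-0.183,0.222,0.03],"turn":0,"fingers":1}

```text
time: 12.35
tcp_pos: [0.5974, -0.206, 0.1753]
orientation: [2.658, 1.663, 0.002]
wrist_force: [-0.4, -1.2, -0.2]
gripper_width: 0.0855
```

Run:
```python
from h import *
go([0.5942,-0.1995,0.086],-25.6)
f=grab_frame("top");crop(f,290,130,400,240,5,"t12.png")
g=grab_frame("scene");crop(g,140,190,270,320,4.4,"s12.png")
```

```text
t 12.35 tcp [ 0.5974 -0.206   0.1753] jaw -25.9 F [-0.4  -1.2  -0.16] w 0.0855 j7 [-0.17  0.65  0.63  1.72 -0.46  0.92  0.2 ]
DELTA [ 4.7 -6.3 89.2] turn -0.3
```

View pics/s12.png

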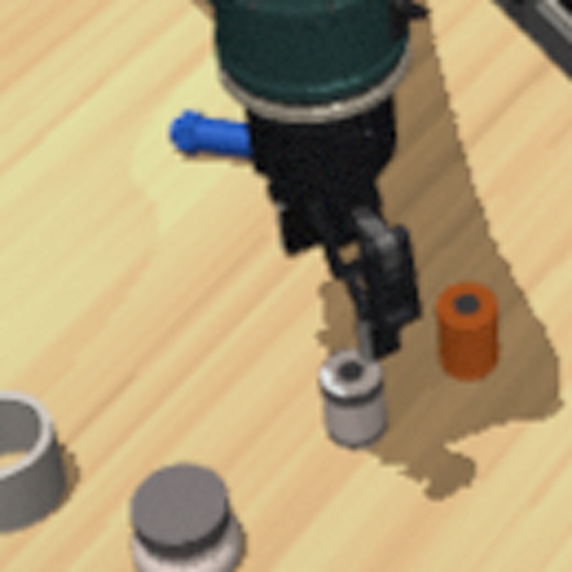

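apply_moves:
  plan:
    - {"linear":[0,0,0.02],"turn":0,"fingers":1}
    - {"linear":[0,0,0.02],"turn":0,"fingers":1}
    - {"linear":[0,0,0.02],"turn":0,"fingers":1}

```text
time: 12.7
tcp_pos: [0.5955, -0.197, 0.1533]
orientation: [-2.657, -1.675, 0.001]
wrist_force: [-0.2, -0.5, 1.6]
gripper_width: 0.0852
```

Run:
```python
from h import *
go([0.5942,-0.1995,0.086],-25.6)
```

```text
t 12.7 tcp [ 0.5955 -0.197   0.1533] jaw -25.5 F [-0.23 -0.49  1.56] w 0.0852 j7 [-0.17  0.68  0.61  1.74 -0.48  0.88  0.21]
DELTA [-2.8 -0.  67.3] turn 0.1
```

apply_moves:
  plan:
    - {"linear":[-0.002,0,0.03],"turn":0,"fingers":1}
    - {"linear":[-0.002,0,0.055],"turn":0,"fingers":1}
    - {"linear":[-0.002,0,0.067],"turn":0,"fingers":1}
    - {"linear":[-0.002,0,0.067],"turn":0,"fingers":0.7}
    - {"linear":[-0.002,0,0.067],"turn":0,"fingers":0.3}
    - {"linear":[-0.002,0,0.067],"turn":0,"fingers":0.3}
    - {"linear":[-0.002,0,0.067],"turn":0,"fingers":0.3}
    - {"linear":[-0.002,0,0.067],"turn":0,"fingers":0.3}
  squeeze: 40

```text
time: 13.37
tcp_pos: [0.5954, -0.2, 0.0874]
orientation: [2.657, 1.674, 0.003]
wrist_force: [-1.4, 1.4, 10.0]
gripper_width: 0.0351
```

apply_moves:
  plan:
    - {"linear":[0,0,0],"turn":0,"fingers":0.2}
    - {"linear":[0,0,0],"turn":0,"fingers":0.2}
    - {"linear":[0,0,-0.02],"turn":0,"fingers":0.2}
    - {"linear":[0,0,-0.05],"turn":0,"fingers":0.2}
    - {"linear":[0,0,-0.085],"turn":0,"fingers":0.2}
    - {"linear":[0,0,-0.12],"turn":0,"fingers":0.2}
    - {"linear":[0,0,-0.12],"turn":0,"fingers":0.2}

```text
time: 13.95
tcp_pos: [0.5967, -0.2012, 0.2131]
orientation: [2.653, 1.67, 0.01]
wrist_force: [0.6, -0.3, -0.1]
gripper_width: 0.0353
```

Run:
```python
from h import *
go(c2w(30,-50,205),-25.6)
g=grab_frame("scene");crop(g,140,150,270,320,3.4,"s13.png")
```

```text
t 13.95 tcp [ 0.5967 -0.2012  0.2131] jaw -25.6 F [ 0.59 -0.28 -0.11] w 0.0353 j7 [-0.19  0.6   0.66  1.7  -0.43  0.98  0.17]
DELTA [ 370.6 -124.7    7.8] turn -0.0
```

View pics/s13.png

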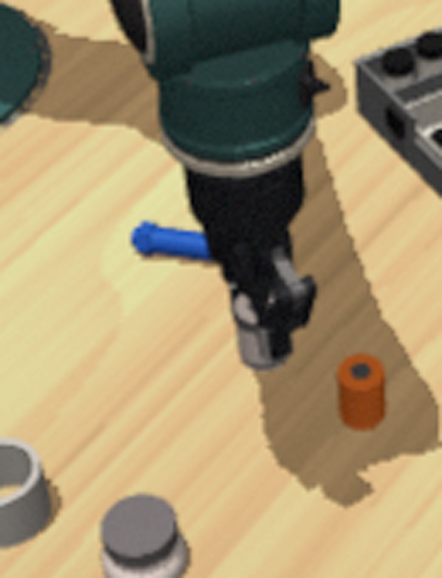

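Cartridge is gripped, upright and lifted (crop (262,330)). Carry it to the hinge-side cell.

apply_moves:
  plan:
    - {"linear":[0.038,-0.013,0],"turn":0,"fingers":0.2}
    - {"linear":[0.076,-0.026,0],"turn":0,"fingers":0.2}
    - {"linear":[0.114,-0.038,0],"turn":0,"fingers":0.2}
    - {"linear":[0.152,-0.051,0],"turn":0,"fingers":0.2}
    - {"linear":[0.19,-0.064,0],"turn":0,"fingers":0.2}
    - {"linear":[0.228,-0.077,0],"turn":0,"fingers":0.2}
    - {"linear":[0.266,-0.09,0],"turn":0,"fingers":0.2}
    - {"linear":[0.304,-0.102,0],"turn":0,"fingers":0.2}

```text
time: 14.67
tcp_pos: [0.6336, 0.1206, 0.2057]
orientation: [-2.658, -1.674, 0.0]
wrist_force: [0.6, -0.5, 0.4]
gripper_width: 0.035
```

Run:
```python
from h import *
go(c2w(29,-50,160),-25.6)
```

```text
t 14.67 tcp [0.6336 0.1206 0.2057] jaw -25.6 F [ 0.57 -0.48  0.41] w 0.035 j7 [-0.68  0.63  0.63  1.66 -0.43  0.99 -0.35]
DELTA [ 63.5 -18.7  45.7] turn 0.0
```

apply_moves:
  plan:
    - {"linear":[0.03,-0.01,0],"turn":0,"fingers":0.2}
    - {"linear":[0.06,-0.019,0.01],"turn":0,"fingers":0.2}
    - {"linear":[0.0635,-0.019,0.03],"turn":0,"fingers":0.2}
    - {"linear":[0.0635,-0.019,0.045],"turn":0,"fingers":0.2}
    - {"linear":[0.0635,-0.019,0.045],"turn":0,"fingers":0.2}

```text
time: 15.08
tcp_pos: [0.6427, 0.1834, 0.1575]
orientation: [-2.658, -1.674, 0.007]
wrist_force: [-1.1, -0.7, -1.3]
gripper_width: 0.0349
```

```bash
python3 st.py
python3 - <<'E'
from h import *
go(c2w(29,-50,97),-25.6)
f=grab_frame("top");crop(f,160,125,260,235,5.4,"t14.png")
g=grab_frame("scene");crop(g,235,100,345,240,4.2,"s14.png")
E
```

```text
case [ 26.1 -49.8] z 157.5 Fcase -1.11 0.7 -1.29 jaw -25.6 w 0.0349 t 15.08
t 15.08 tcp [0.6427 0.1834 0.1575] jaw -25.6 F [-1.11 -0.7  -1.29] w 0.0349 j7 [-0.72  0.73  0.59  1.62 -0.47  0.95 -0.42]
DELTA [ 3.1  0.3 60.5] turn 0.0
```

View pics/s14.png

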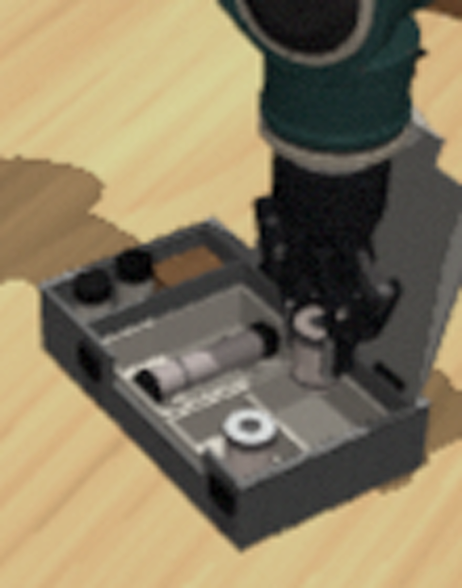

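View pics/t14.png

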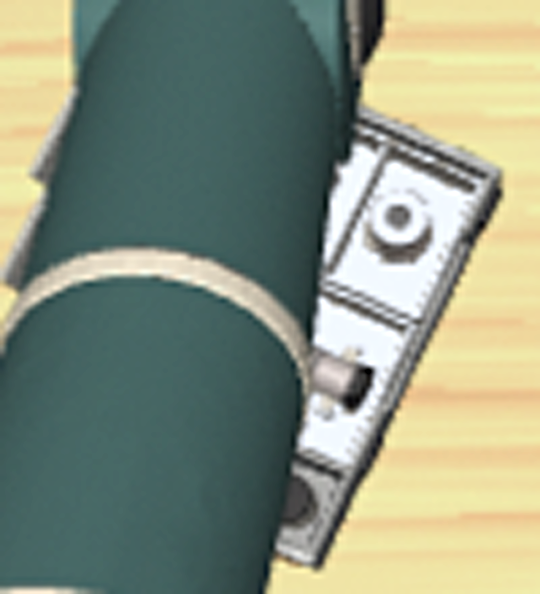

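```bash
python3 - <<'E'
from h import *
g=grab_frame("scene");k2=lambda x,y:(235+(x+.5)/4.2-.5,100+(y+.5)/4.2-.5)
print(w2c(bp(g,*k2(315,375),.072)),w2c(bp(g,*k2(314,321),.118)))
E
python3 st.py
```

```text
[ 25.19346515 -48.91924226] [ 23.72557499 -45.95967237]
case [ 25.9 -51.9] z 161.5 Fcase 0.48 0.1 -0.55 jaw -25.7 w 0.035 t 15.23
```

apply_moves:
  plan:
    - {"linear":[0.007,-0.001,0],"turn":0,"fingers":0.2}
    - {"linear":[0.007,-0.001,0.015],"turn":0,"fingers":0.2}
    - {"linear":[0.007,-0.001,0.032],"turn":0,"fingers":0.2}
    - {"linear":[0.007,-0.001,0.048],"turn":0,"fingers":0.2}
    - {"linear":[0.007,-0.001,0.058],"turn":0,"fingers":0.2}
    - {"linear":[0.007,-0.001,0.062],"turn":0,"fingers":0.2}
    - {"linear":[0.007,-0.001,0.062],"turn":0,"fingers":0.2}

```text
time: 15.82
tcp_pos: [0.6461, 0.1904, 0.0977]
orientation: [-2.658, -1.674, 0.002]
wrist_force: [-0.5, -0.2, 0.6]
gripper_width: 0.0347
```

```bash
python3 st.py
python3 - <<'E'
from h import *
g=grab_frame("scene");crop(g,235,100,345,240,4.2,"s15.png")
E
```

```text
case [ 33.8 -49.9] z 97.7 Fcase -0.43 0.34 0.55 jaw -25.6 w 0.0347 t 15.82
```

View pics/s15.png

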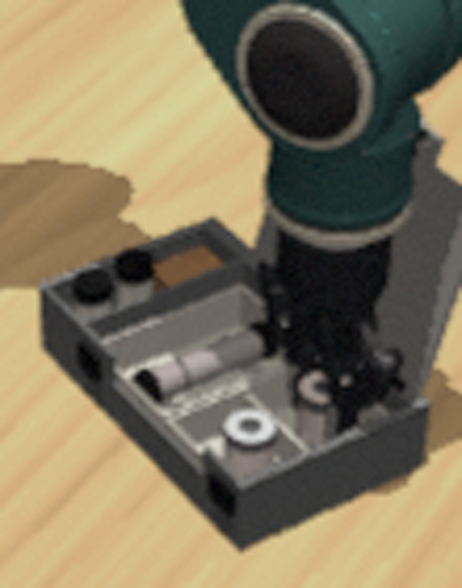

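apply_moves:
  plan:
    - {"linear":[0,0,0.002],"turn":0,"fingers":0.2}
    - {"linear":[0,0,0.004],"turn":0,"fingers":0.2}
    - {"linear":[0,0,0.004],"turn":0,"fingers":0.2}

```text
time: 16.12
tcp_pos: [0.6465, 0.1907, 0.0948]
orientation: [2.658, 1.674, 0.001]
wrist_force: [-0.2, 0.7, -1.1]
gripper_width: 0.0349
```

```bash
python3 st.py
```

```text
case [ 34.3 -50.1] z 94.8 Fcase 0.53 0.43 -1.1 jaw -25.6 w 0.0349 t 16.12
```

apply_moves:
  plan:
    - {"linear":[0,0,0.0015],"turn":0,"fingers":0.2}
    - {"linear":[0,0,0.003],"turn":0,"fingers":0.2}
    - {"linear":[0,0,0.003],"turn":0,"fingers":0.2}

```text
time: 16.37
tcp_pos: [0.6467, 0.1907, 0.0944]
orientation: [-2.657, -1.674, -0.002]
wrist_force: [-17.5, -1.5, 37.6]
gripper_width: 0.035
```

```bash
python3 st.py
```

```text
case [ 34.4 -50.3] z 94.4 Fcase -8.84 15.12 37.58 jaw -25.6 w 0.035 t 16.37
```

apply_moves:
  plan:
    - {"linear":[0,0,-0.002],"turn":0,"fingers":0.2}
    - {"linear":[0,0,-0.0025],"turn":0,"fingers":0.45}
    - {"linear":[0,0,-0.0025],"turn":0,"fingers":0.55}
    - {"linear":[0,0,-0.0025],"turn":0,"fingers":0.6}
    - {"linear":[0,0,-0.0025],"turn":0,"fingers":0.6}

```text
time: 16.78
tcp_pos: [0.6463, 0.1906, 0.094]
orientation: [2.658, 1.674, -0.0]
wrist_force: [0.5, 0.0, -0.1]
gripper_width: 0.0511
```

```bash
python3 st.py
```

```text
case [ 34.1 -50. ] z 94.0 Fcase 0.26 -0.45 -0.14 jaw -25.6 w 0.0511 t 16.78
```

apply_moves:
  plan:
    - {"linear":[0,0,-0.01],"turn":0,"fingers":0.6}
    - {"linear":[0,0,-0.03],"turn":0,"fingers":0.6}
    - {"linear":[0,0,-0.065],"turn":0,"fingers":0.6}
    - {"linear":[0,0,-0.105],"turn":0,"fingers":0}
    - {"linear":[-0.03,0,-0.145],"turn":0,"fingers":0}
    - {"linear":[-0.05,0,-0.185],"turn":0,"fingers":0}
    - {"linear":[-0.05,0,-0.225],"turn":0,"fingers":0}
    - {"linear":[-0.05,0,-0.25],"turn":0,"fingers":0}

```text
time: 17.45
tcp_pos: [0.6244, 0.1432, 0.3481]
orientation: [2.66, 1.67, 0.003]
wrist_force: [0.4, 0.1, 0.9]
gripper_width: 0.0001
```

```bash
python3 st.py
python3 - <<'E'
from h import *
f=grab_frame("top");crop(f,160,115,260,235,5,"t16.png")
g=grab_frame("scene");crop(g,235,80,345,240,3.7,"s16.png")
go(c2w(165,0,340),-25.6)
E
```

```text
case [-18.1 -50.6] z 348.1 Fcase 0.26 -0.31 0.91 jaw -25.8 w 0.0001 t 17.45
t 17.55 tcp [0.6261 0.1446 0.3508] jaw -25.7 F [ 0.01  1.52 -0.92] w -0.0 j7 [-0.77  0.49  0.71  1.54 -0.33  1.23 -0.46]
DELTA [181.  -52.   11.6] turn -0.1
```

View pics/t16.png

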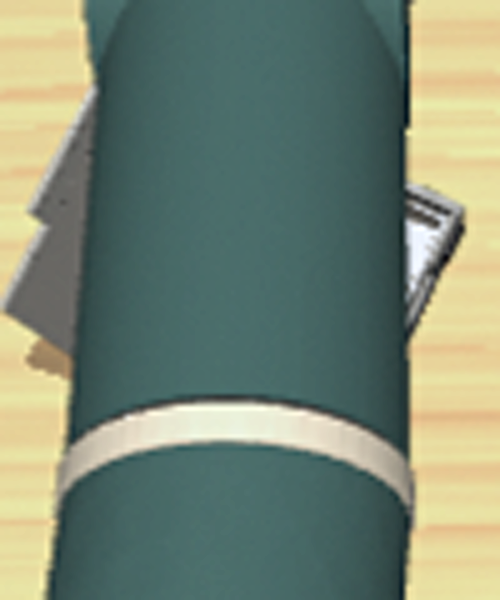

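View pics/s16.png

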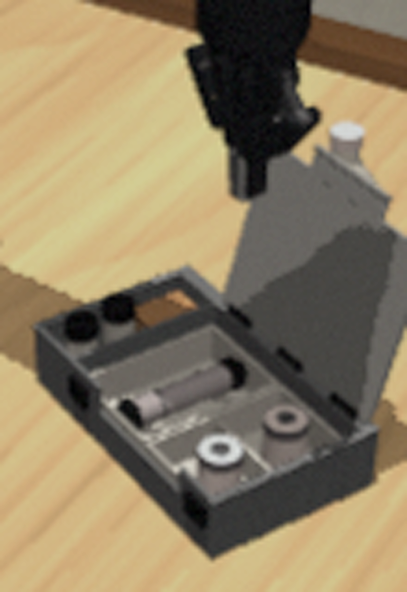

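Cartridge stands in the hinge-side cell (crop (287,420)), the spare is at (220,455) and the logger is in its cradle. Next I go behind the flap.

apply_moves:
  plan:
    - {"linear":[0.036,-0.01,0],"turn":0,"fingers":0}
    - {"linear":[0.072,-0.02,0],"turn":0,"fingers":0}
    - {"linear":[0.108,-0.031,0],"turn":0,"fingers":0}
    - {"linear":[0.144,-0.041,0],"turn":0,"fingers":0}
    - {"linear":[0.181,-0.052,0],"turn":0,"fingers":0}
    - {"linear":[0.181,-0.052,0],"turn":0,"fingers":0}

```text
time: 18.05
tcp_pos: [0.6546, 0.34, 0.3428]
orientation: [-2.649, -1.684, 0.001]
wrist_force: [-0.8, 1.0, -1.4]
gripper_width: 0.0
```

```bash
python3 st.py
python3 - <<'E'
from h import *
g=grab_frame("scene");crop(g,235,30,375,240,2.8,"s17.png")
f=grab_frame("top");crop(f,130,95,260,235,4.2,"t17.png")
E
```

```text
case [172.4   7. ] z 342.8 Fcase 0.52 1.13 -1.37 jaw -25.1 w 0.0 t 18.05
```

View pics/s17.png

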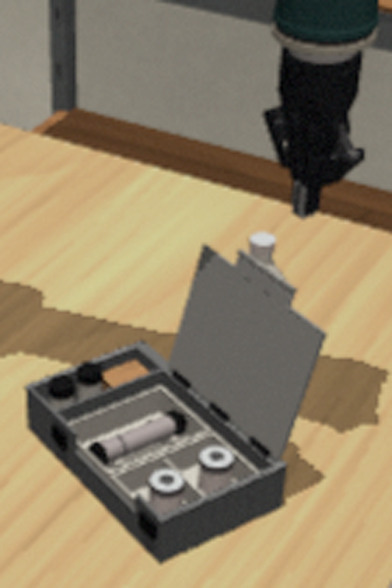

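View pics/t17.png

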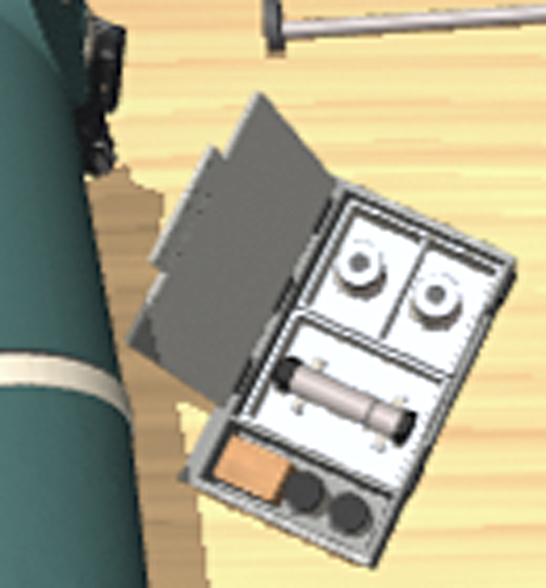

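Run:
```python
from h import *
f=grab_frame("top");k=lambda x,y:np.array((130+(x+.5)/4.2-.5,95+(y+.5)/4.2-.5))
def fl(a,y,z=0): return c2w(76-172*np.cos(a)+z*np.sin(a),y,62.5+172*np.sin(a)+z*np.cos(a))
for a in np.arange(1.6,2.01,.05): print(round(a,2),(pj(f,[fl(a,-45),fl(a,45)])-[k(212,148),k(152,262)]).round(1).tolist())
for p in((360,265),(437,296)):print("cart",w2c(bp(f,*k(*p),.055)).round(1))
a=[w2c(bp(f,*k(*p),.026)) for p in((289,374),(403,427))];print("log",a[0].round(1),a[1].round(1),((a[0]+a[1])/2).round(1))
```

```text
1.6 [[13.2, 4.8], [13.0, 5.9]]
1.65 [[10.4, 3.6], [10.2, 4.7]]
1.7 [[7.8, 2.5], [7.5, 3.5]]
1.75 [[5.1, 1.4], [4.9, 2.4]]
1.8 [[2.6, 0.4], [2.3, 1.3]]
1.85 [[0.1, -0.5], [-0.2, 0.3]]
1.9 [[-2.3, -1.3], [-2.6, -0.6]]
1.95 [[-4.7, -2.1], [-4.9, -1.5]]
2.0 [[-6.9, -2.8], [-7.1, -2.3]]
cart [ 33.9 -48.3]
cart [-31.3 -51. ]
log [52.3 49.3] [-47.7  50.1] [ 2.3 49.7]
```

```bash
python3 st.py
python3 - <<'E'
from h import *
go(c2w(160,0,283),-25.6)
E
```

```text
case [165.    1.9] z 344.0 Fcase -0.22 -0.8 -0.16 jaw -25.6 w 0.0002 t 18.2
t 18.2 tcp [0.656 0.331 0.344] jaw -25.6 F [ 0.63 -0.54 -0.16] w 0.0002 j7 [-0.89  0.67  0.65  1.26 -0.4   1.34 -0.7 ]
DELTA [-4.9  1.9 61. ] turn 0.0
```

Flap is at 1.85 rad with all three objects in place. I lower behind its edge.

apply_moves:
  plan:
    - {"linear":[0,0.002,0.025],"turn":0,"fingers":0}
    - {"linear":[0,0.002,0.05],"turn":0,"fingers":0}
    - {"linear":[0,0.002,0.062],"turn":0,"fingers":0}
    - {"linear":[-0.01,0.002,0.062],"turn":0,"fingers":0}
    - {"linear":[-0.025,0.002,0.062],"turn":0,"fingers":0}
    - {"linear":[-0.04,0.002,0.061],"turn":0,"fingers":0}
    - {"linear":[-0.053,0.002,0.06],"turn":0,"fingers":0}

```text
time: 18.78
tcp_pos: [0.6349, 0.2808, 0.285]
orientation: [2.659, 1.672, 0.001]
wrist_force: [-0.1, 0.7, 1.8]
gripper_width: 0.0004
```

```bash
python3 st.py
```

```text
case [110.6  -0.7] z 285.0 Fcase 0.55 0.36 1.85 jaw -25.7 w 0.0004 t 18.78
```

apply_moves:
  plan:
    - {"linear":[-0.014,0,0],"turn":0,"fingers":0}
    - {"linear":[-0.027,0,0],"turn":0,"fingers":0}
    - {"linear":[-0.04,0,0.001],"turn":0,"fingers":0}
    - {"linear":[-0.052,0,0.002],"turn":0,"fingers":0}
    - {"linear":[-0.064,0,0.005],"turn":0,"fingers":0}
    - {"linear":[-0.076,0,0.009],"turn":0,"fingers":0}
    - {"linear":[-0.09,0,0.015],"turn":0,"fingers":0}
    - {"linear":[-0.1025,0,0.022],"turn":0,"fingers":0}

```text
time: 19.45
tcp_pos: [0.5906, 0.1886, 0.2631]
orientation: [2.659, 1.673, 0.002]
wrist_force: [0.9, 0.6, 1.4]
gripper_width: -0.0005
```

```bash
python3 st.py
python3 - <<'E'
from h import *
g=grab_frame("scene");crop(g,235,30,375,240,2.8,"s18.png")
E
```

```text
case [ 8.2 -0.6] z 263.1 Fcase 0.9 -0.54 1.36 jaw -25.7 w -0.0005 t 19.45
```

View pics/s18.png

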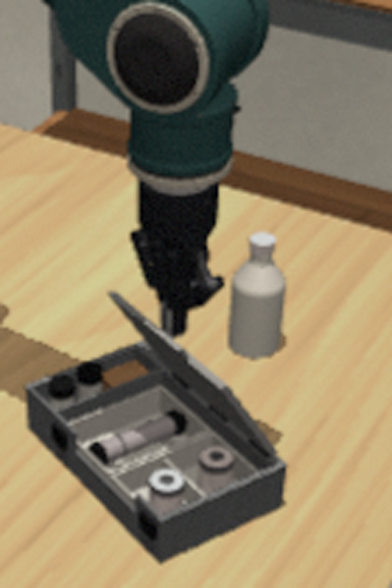

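Flap is following down (about 1 rad). I continue.

apply_moves:
  plan:
    - {"linear":[-0.012,0,0.009],"turn":0,"fingers":0}
    - {"linear":[-0.0235,0,0.018],"turn":0,"fingers":0}
    - {"linear":[-0.034,0,0.029],"turn":0,"fingers":0}
    - {"linear":[-0.0435,0,0.04],"turn":0,"fingers":0}
    - {"linear":[-0.051,0,0.053],"turn":0,"fingers":0}
    - {"linear":[-0.0585,0,0.066],"turn":0,"fingers":0}
    - {"linear":[-0.064,0,0.08],"turn":0,"fingers":0}
    - {"linear":[-0.068,0,0.093],"turn":0,"fingers":0}

```text
time: 20.17
tcp_pos: [0.5615, 0.128, 0.1693]
orientation: [2.659, 1.673, 0.001]
wrist_force: [1.3, 0.4, -0.1]
gripper_width: 0.0001
```

```bash
python3 st.py
python3 - <<'E'
from h import *
g=grab_frame("scene");crop(g,235,30,375,240,2.8,"s19.png")
E
```

```text
case [-59.   -0.4] z 169.3 Fcase 0.87 -0.98 -0.08 jaw -25.7 w 0.0001 t 20.17
```

View pics/s19.png

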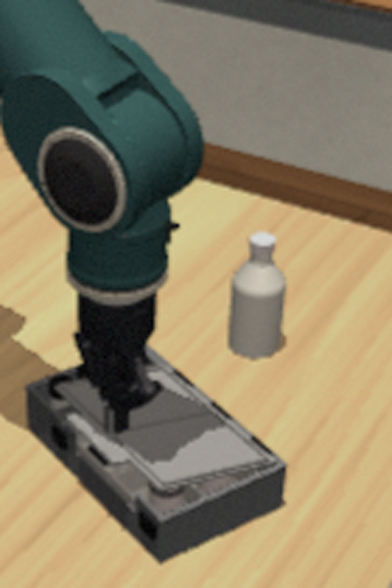

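apply_moves:
  plan:
    - {"linear":[-0.001,0,0.007],"turn":0,"fingers":0}
    - {"linear":[-0.002,0,0.014],"turn":0,"fingers":0}
    - {"linear":[-0.003,0,0.02],"turn":0,"fingers":0}
    - {"linear":[-0.003,0,0.026],"turn":0,"fingers":0}
    - {"linear":[-0.003,0,0.029],"turn":0,"fingers":0}
    - {"linear":[-0.003,0,0.029],"turn":0,"fingers":0}

```text
time: 20.72
tcp_pos: [0.5599, 0.1261, 0.1396]
orientation: [-2.658, -1.674, 0.001]
wrist_force: [-0.7, 0.9, 0.7]
gripper_width: 0.0
```

```bash
python3 st.py
```

```text
case [-61.3   0.2] z 139.6 Fcase 0.47 1.04 0.74 jaw -25.6 w 0.0 t 20.72
```

apply_moves:
  plan:
    - {"linear":[0,0,0.0015],"turn":0,"fingers":0}
    - {"linear":[0,0,0.003],"turn":0,"fingers":0}
    - {"linear":[0,0,0.003],"turn":0,"fingers":0}

```text
time: 20.97
tcp_pos: [0.5603, 0.1261, 0.138]
orientation: [-2.658, -1.674, -0.001]
wrist_force: [-4.9, -0.3, 13.5]
gripper_width: 0.0002
```

```bash
python3 st.py
```

```text
case [-61.2  -0.2] z 138.0 Fcase -2.39 4.27 13.48 jaw -25.6 w 0.0002 t 20.97
```

apply_moves:
  plan:
    - {"linear":[0,0,0.001],"turn":0,"fingers":0}
    - {"linear":[0,0,0.001],"turn":0,"fingers":0}
    - {"linear":[0,0,-0.01],"turn":0,"fingers":0}
    - {"linear":[0,0,-0.04],"turn":0,"fingers":0}
    - {"linear":[0,0,-0.08],"turn":0,"fingers":0}
    - {"linear":[-0.04,0.03,-0.1],"turn":0,"fingers":0}
    - {"linear":[-0.08,0.03,-0.12],"turn":0,"fingers":0}
    - {"linear":[-0.12,0.03,-0.12],"turn":0,"fingers":0}

```text
time: 21.63
tcp_pos: [0.5408, 0.0137, 0.2588]
orientation: [2.655, 1.675, 0.006]
wrist_force: [0.7, -0.6, 1.1]
gripper_width: 0.0002
```

apply_moves:
  plan:
    - {"linear":[-0.04,0,0],"turn":0,"fingers":0}
    - {"linear":[-0.08,0,0],"turn":0,"fingers":0}
    - {"linear":[-0.12,0,0],"turn":0,"fingers":0}
    - {"linear":[-0.12,0,0],"turn":0,"fingers":0}
    - {"linear":[-0.12,0,0],"turn":0,"fingers":0}

```text
time: 22.05
tcp_pos: [0.487, -0.0954, 0.2566]
orientation: [2.661, 1.669, 0.002]
wrist_force: [-0.2, 2.1, -0.3]
gripper_width: 0.0001
```

```bash
python3 st.py
python3 - <<'E'
from h import *
f=grab_frame("top");crop(f,165,130,260,235,5.5,"t20.png");cv2.imwrite("pics/t20f.png",f["color"])
g=grab_frame("scene");crop(g,240,145,345,235,6.5,"s20.png");cv2.imwrite("pics/s20f.png",g["color"])
E
```

```text
case [-292.6  -29.6] z 256.6 Fcase 1.78 1.04 -0.28 jaw -25.8 w 0.0001 t 22.05
```

View pics/t20.png

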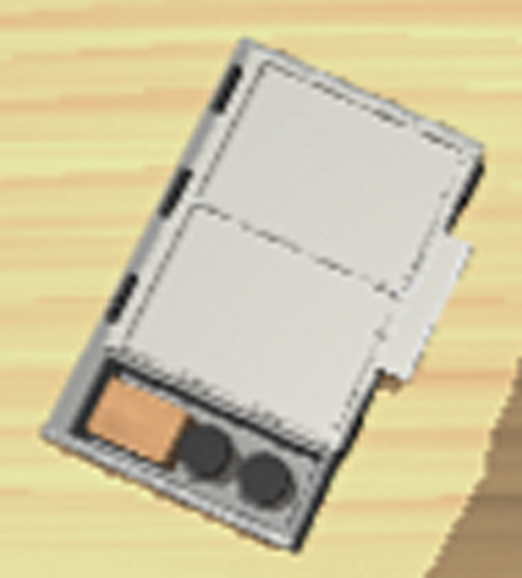

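View pics/s20.png

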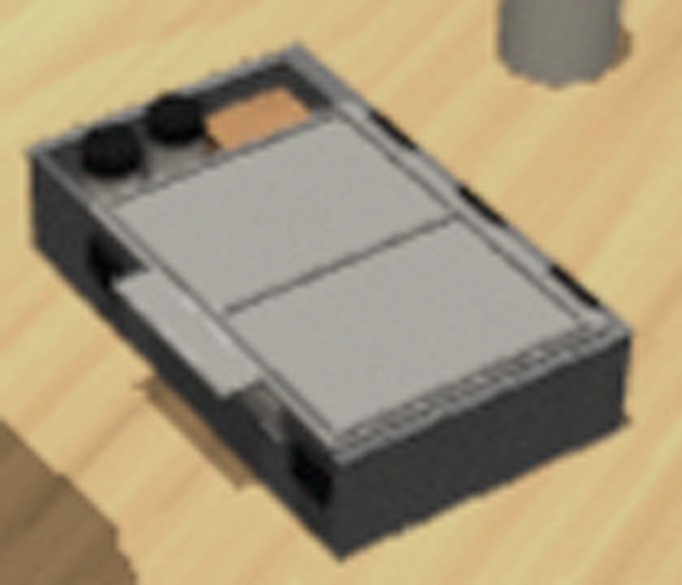

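View pics/s20f.png

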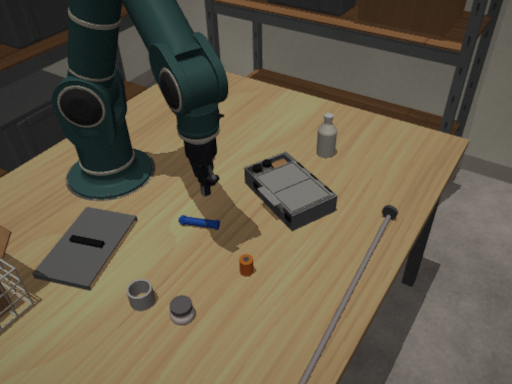

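The flap is fully shut: the tab now sits about 1 raw pixel lower than at the start, which agrees with the hard stop felt at tip height 65 mm. The bystanders (coupling (141,294), jar (181,309), bottle (326,137)) look unmoved, and the arm is clear.

Run:
```python
from rig import *
print(finish_job())
```

```text
the job is handed in; nothing more can be done
None
```

The job is done and handed in at about 22 s of the 72 s allowed; `finish_job` gives no verdict, so I only have my own checks.

What I did:
- **Flap opened:** I lifted the tab with the closed fingers to about 1.85 rad, and it stayed there.
- **Logger:** I set the steel logger down in the saddles of the long bin (near half of the case) and let it go. I felt about 8 N as it seated.
- **Cartridge:** I stood the white cartridge in the hinge-side cell of the short bin and let it go.
- **Flap shut:** I pushed the flap over from behind and pressed it down to its stop.

Last checks:
- **Before shutting** (case frame): the logger's middle was at (2, 50) mm and parallel to the case. The cartridge was at (34, -48) mm and the spare at (-31, -51) mm, all within tolerance.
- **After shutting:** the fingertips met the stop at 65 mm height, which matches 0 rad, and the tab sits slightly lower in the picture than it did at the start. I could not see the contents again once the flap was shut.
- **Bystanders:** the jar, coupling and bottle look unmoved in the last scene picture. I did not measure them, and the arm is clear of everything.
- **Higher force:** the wrist force reached 38 N for a moment as the cartridge touched the cell floor. I backed off at once; everything else read under 20 N.

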